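# Pack the glass set into its hinged presentation case

### The arm

A 6-joint arm with a two-finger parallel gripper is mounted at the origin on the work surface. World frame = base frame: x ahead of the robot, y to its left, z up, the work surface at z = 0. Lengths are in m, angles in degrees, forces in N, time in s.
With the tool pointing down it reaches from about 0.4 to 0.825 m from the base axis. Payload 7 kg.
Tool frame: the origin (TCP) lies between the finger pads; the fingertips stand 11 mm ahead of it and the grasp point (between the pads) lies 8 mm behind it; z points along the fingers, y is the direction in which the jaws open and shut (so a half turn about z gives the same grasp; the last joint's range is limited). The gripper opens to 88 mm and grips with 3 to 60 N. Pads are 19 mm wide; open, the fingers measure 130 mm over their backs; the gripper's body (78 mm by 193 mm) begins 47 mm behind the grasp point.
Start: joints at [-54.54, 20.546, 0.682, 0, -70.136, -16.507], TCP at [0.219, -0.638, 0.238] pointing down, gripper open.
Joint ranges: [-176.03, 176.03], [-82.01, 121.73], [-58.28, 71.71], [-173.87, 95.51], [-174.79, -0.11], [-173.66, 173.66]. Speed limits (degrees/s): [136.94, 136.94, 172.46, 180, 180, 180].

### API

Orientations are given as [roll, pitch, yaw] about the fixed x, y, z axes, in that order (R = Rz(yaw) Ry(pitch) Rx(roll)).
In Python, from plant import r gives the robot as it stands.
- The arm moves only by the shell command python3 -m inch 'ROWS' [OPENING] [FORCE]. ROWS is JSON, a list of rows, each an object of numbers: "x", "y", "z": the shift along the tool's x, y, z as a fraction of full scale; "yaw": the turn about the tool's z as a fraction of full scale. In form: [{"x": .., "y": .., "z": .., "yaw": ..}, ...]. A call has 1 to 5 rows; each row shifts and turns the pose as measured when the row begins, along the tool's axes as they then stand; what a row does not reach is not made up. Full scale, the value 1, is 0.025 m for a shift and 4 degrees for a turn. A row lasts 1/12 s, in which the tool goes at most 41.7 mm and 7.16 degrees, less where a joint would pass 70% of its speed; a pose out of reach is approached as far as the arm can. A call with a number of a shift or a turn outside -1 to 1 is refused whole. A call with a gripper value outside its range is refused whole. OPENING is the opening, from -1 (shut) to 1 (fully open), set as the call begins (- or left out, the last holds). The fingers move at their own pace and stop on an object; FORCE is the grip in N (left out, the last holds). Time passes only in rows, so rows that do not move let the fingers close. It gives the time, the measured TCP pose, the force and the opening at its end, in the units of the state.
- r.get_state(): the state, without advancing time (a new reading comes with each control period).
- r.capture(name): name is "scene" or "top"; returns (picture, depth): 400x640x3 uint8, red, green, blue; 400x640 float32, m along the optical axis (not along the pixel's ray), 0 where there is no reading.
- r.camera_info(name): a dict with "mtx" (3x3 intrinsics, pixels), "k1" (the pictures are not rectified: a ray, as slopes to the right and down, at radius r is drawn at 1 + k1 r^2 times it, then the intrinsics apply), "pose" (4x4, takes a point from camera to world coordinates). Camera axes: x right, y down, z forward; pixel columns grow to the right and rows downward; lengths in m; the calibration is good to about 2 mm. A picture is of the moment at which its call begins. camera_info takes no time and is no camera call.
- r.close_job(): hands the job in, once; it reports no verdict.
The state is a dict: "time_s": time; "joints": joint angles; "qd": joint speeds; "joint_torque": joint torques, N m; "tcp_pos": TCP position; "eef_rot": TCP orientation; "contact_force": force on the tool from outside, world axes, zero at the start; "moment": the same for the moment, N m; "gripper_width": finger opening in m.
Only numpy, scipy, OpenCV 4.12 (cv2) and the standard library are available. Lean on these libraries where they do the work, as an engineer would, in place of code of your own. Each camera call takes 0.05 s, during which the arm holds its last target. There are 200 camera calls.

### The job

Pack the glass set upright into the pockets of the open wooden case: the blue bottle beside the white strip, the green flask beside the red strip, and the amber jar between them with its brass cap sitting on its mouth. When all four pieces are in and nothing stands above the rim, close the lid fully. Set the glass down gently without tipping it over, and leave the brown bottle and the clear vase standing where they are.

Things in the scene. Friction and masses are not known exactly. Their poses are not given: they have to be found in the camera images.
- case: Fixed wooden case, outside 150 (x) x 310 (y) x 76 mm high, walls 5 mm. Origin: centre of its underside, on the table; z up, +x to the hinge (far) side, +y leftward; turned up to 9 degrees. A black insert, its top at 11 mm height, has three round pockets at case x = 0, y = -80, 0, +80 mm, each 52 mm wide, 6 mm deep, floor at 5 mm height.
- lid (a joint): Lid angle: 0 = closed on the rim, starts at 1.5 to 1.75 (about upright). Hinge line parallel to case y at case x = +75 mm, 76 mm above the table. Plain panel, its inner face in the hinge plane, 8 mm thick, 150 mm from hinge to free edge, 310 mm along y, no handle, 0.25 kg. The hinge is stiff: the lid stays where left. Push its outer face (case +x when upright, top when closed) near the free edge to shut it.
- white_strip: Fixed white strip, 100 x 24 x 4 mm, inside the case on the insert at one end of the row of pockets (its centre at case x = 0 and case y = +132 or -132 mm; which end varies). Origin at the centre of its underside, 11 mm above the table.
- red_strip: Fixed red strip like the white one, at the opposite end of the row of pockets.
- blue: Loose blue glass bottle, solid body 38 mm in diameter up to 46 mm, then narrowing to a 22 mm neck; 58 mm tall, about 0.12 kg. Origin at the centre of its underside, z up along its axis.
- green: Loose green barrel-shaped glass flask: 30 mm in diameter at its foot and top, 40 mm in diameter from 22 to 44 mm height; 58 mm tall, about 0.12 kg. Origin at the centre of its underside, z up along its axis.
- amber: Loose amber glass jar, straight, 44 mm in outer diameter, 42 mm tall, open at the top with a 36 mm wide mouth, about 0.10 kg. Origin at the centre of its underside, z up along its axis.
- cap: Loose brass cap of the amber jar, 30 mm tall, 0.06 kg, standing knob up. From below: plug 24 mm wide, 8 mm high; flange 44 mm wide, 4 mm thick; knob 14 mm wide, 18 mm high. Origin: centre of the plug's underside, z up. Seated, the plug hangs in the jar's mouth and the flange rests on its rim, the cap's origin 34 mm above the jar's.
- brown_bottle: Bystander: brown bottle with a black cap and a pale label, 52 mm in diameter, 105 mm tall, standing at the left. Origin at the centre of its underside.
- clear_vase: Bystander: clear glass vase, up to 68 mm in diameter, 120 mm tall, standing at the right. Origin at the centre of its underside.
Mind the look-alikes: they are no part of the job. What is shaped like the green but black or pink is not meant.

How it is judged (in metres and radians):
On the way, in this order (a step that is already met when the one before it is completed fails the run):
1. with the lid still open, the blue, amber and green pieces stand in their right pockets and the cap sits on the amber jar (x of amber in the frame of case between -0.012 and 0.012 m and y of amber in the frame of case between -0.012 and 0.012 m and z of amber in the frame of case below 0.009 m and angle between each of amber, cap's own z axis and vertical below 0.1 rad and horizontal distance between cap and amber below 0.01 m and z of cap in the frame of amber between 0.03 and 0.038 m and ((y of white_strip in the frame of case above 0 m and x of blue in the frame of case between -0.012 and 0.012 m and y of blue in the frame of case between 0.068 and 0.092 m and z of each of blue, green in the frame of case below 0.009 m and angle between each of blue, green's own z axis and vertical below 0.1 rad and x of green in the frame of case between -0.012 and 0.012 m and y of green in the frame of case between -0.092 and -0.068 m) or (y of white_strip in the frame of case below 0 m and x of blue in the frame of case between -0.012 and 0.012 m and y of blue in the frame of case between -0.092 and -0.068 m and z of each of blue, green in the frame of case below 0.009 m and angle between each of blue, green's own z axis and vertical below 0.1 rad and x of green in the frame of case between -0.012 and 0.012 m and y of green in the frame of case between 0.068 and 0.092 m)) and value of joint lid above 1 rad), for 0.2 s.
2. the lid is closed (value of joint lid below 0.06 rad), for 0.2 s.
At the end, for the whole second after the job is handed in: Blue bottle in the pocket by the white strip, green flask by the red strip, amber jar in the middle: upright on the pocket floor, within 12 mm of its centre in case x and y; cap level on the jar, within 10 mm of its axis; lid closed to 0.06 rad; all at rest (x of amber in the frame of case between -0.012 and 0.012 m and y of amber in the frame of case between -0.012 and 0.012 m and z of amber in the frame of case below 0.009 m and angle between each of amber, cap's own z axis and vertical below 0.1 rad and horizontal distance between cap and amber below 0.01 m and z of cap in the frame of amber between 0.03 and 0.038 m and ((y of white_strip in the frame of case above 0 m and x of blue in the frame of case between -0.012 and 0.012 m and y of blue in the frame of case between 0.068 and 0.092 m and z of each of blue, green in the frame of case below 0.009 m and angle between each of blue, green's own z axis and vertical below 0.1 rad and x of green in the frame of case between -0.012 and 0.012 m and y of green in the frame of case between -0.092 and -0.068 m) or (y of white_strip in the frame of case below 0 m and x of blue in the frame of case between -0.012 and 0.012 m and y of blue in the frame of case between -0.092 and -0.068 m and z of each of blue, green in the frame of case below 0.009 m and angle between each of blue, green's own z axis and vertical below 0.1 rad and x of green in the frame of case between -0.012 and 0.012 m and y of green in the frame of case between 0.068 and 0.092 m)) and linear speed of each of blue, green, amber, cap below 0.02 m/s and value of joint lid below 0.06 rad); the robot touches nothing.
It fails at once if a piece of glass or the cap is tipped over (more than 0.8 rad) (angle between any of blue, green, amber, cap's own z axis and vertical above 0.8 rad).
It fails at once if a glass piece is dropped into the case (falls in faster than 0.7 m/s, a drop of over 25 mm) ((linear speed of blue above 0.7 m/s and z of blue in the frame of case below 0.035 m and x of blue in the frame of case between -0.07 and 0.07 m and y of blue in the frame of case between -0.15 and 0.15 m) or (linear speed of green above 0.7 m/s and z of green in the frame of case below 0.035 m and x of green in the frame of case between -0.07 and 0.07 m and y of green in the frame of case between -0.15 and 0.15 m) or (linear speed of amber above 0.7 m/s and z of amber in the frame of case below 0.035 m and x of amber in the frame of case between -0.07 and 0.07 m and y of amber in the frame of case between -0.15 and 0.15 m)).
It fails at once if a glass piece is pressed against the case with more than 60 N (contact force between any of blue, green, amber and case above 60 N).
It fails at once if the brown bottle or the clear vase is moved more than 25 mm or knocked over (distance of any of brown_bottle, clear_vase from where it was at the start of the episode above 0.025 m or angle between any of brown_bottle, clear_vase's own z axis and vertical above 0.5 rad).
It also fails if it takes over 136 s, if anything falls off the work surface, if the arm or the gripper's body presses on something with over 40 N, if the wrist force passes 120 N, or if a joint passes its speed limit or range.

## Working session

There is one attempt and no reset: what is moved stays moved. The work goes in short steps, Python scripts to look and compute and a shell command to move; the robot and the scene stay as the last step left them, time stands still between calls to the robot, and variables do not carry over. Pictures are saved under pics/ and viewed, about 12 in all and at most 16, crops included, and the job is handed in when it is done.

```bash
mkdir -p pics; ls; cat > h.py <<'E'
import numpy as np, cv2
from plant import r
def shot(n,f):
    p,d=r.capture(n); cv2.imwrite('pics/'+f+'.png',p[:,:,::-1]); np.save('pics/'+f+'.npy',d); return p,d
def ray(n,u,v):
    c=r.camera_info(n); K=np.array(c['mtx']); k=c['k1']; T=np.array(c['pose'])
    a=np.array([(u-K[0,2])/K[0,0],(v-K[1,2])/K[1,1]]); s=a.copy()
    for _ in range(20): s=a/(1+k*(s@s))
    return T[:3,3], T[:3,:3]@np.array([s[0],s[1],1.])
def atz(n,u,v,z):
    o,d=ray(n,u,v); return o+d*(z-o[2])/d[2]
def atd(n,u,v,dep):
    o,d=ray(n,u,v); return o+d*dep
def proj(n,P):
    c=r.camera_info(n); K=np.array(c['mtx']); T=np.array(c['pose'])
    q=T[:3,:3].T@(np.array(P)-T[:3,3]); s=q[:2]/q[2]; s=s*(1+c['k1']*(s@s)); return K[0,0]*s[0]+K[0,2],K[1,1]*s[1]+K[1,2]
def tri(n1,p1,n2,p2):
    (o1,d1),(o2,d2)=ray(n1,*p1),ray(n2,*p2)
    A=np.c_[d1,-d2]; t=np.linalg.lstsq(A,o2-o1,rcond=None)[0]; a=o1+d1*t[0]; b=o2+d2*t[1]
    return (a+b)/2, np.linalg.norm(a-b)
E
python3 - <<'E'
from h import *
np.set_printoptions(precision=4,suppress=True)
for n in('scene','top'):
    shot(n,n+'0'); c=r.camera_info(n); print(n,c['k1'],np.array(c['mtx'])[0,0],np.array(c['pose']))
print(r.get_state())
E
```

```text
pics
scene -0.07104394250667362 442.4490332292825 [[-0.595   0.6502 -0.4725  1.0836]
 [ 0.8037  0.4773 -0.3552  0.4208]
 [-0.0054 -0.5911 -0.8066  1.0313]
 [ 0.      0.      0.      1.    ]]
top -0.03051774091780933 493.37681929230985 [[ 0.0095 -0.9854  0.1699  0.3087]
 [-0.9999 -0.008   0.0097  0.0036]
 [-0.0082 -0.1699 -0.9854  1.4441]
 [ 0.      0.      0.      1.    ]]
{'time_s': 0.1, 'joints': array([-54.5379,  20.5872,   0.6388,  -0.0177, -70.1353, -16.5091]), 'qd': array([-0.0193, -0.0555,  0.0702, -0.0432, -0.001 , -0.0763]), 'joint_torque': array([ -0.0012, -58.4163,  29.3754,   7.0156,   0.0102,  -0.0001]), 'tcp_pos': array([ 0.2191, -0.638 ,  0.2367]), 'eef_rot': array([ 179.915 ,   -0.0079, -161.053 ]), 'contact_force': array([-0.4025, -0.5909,  0.7444]), 'moment': array([ 0.0627,  0.0314, -0.0309]), 'gripper_width': 0.08759264672337902}
```

View pics/scene0.png

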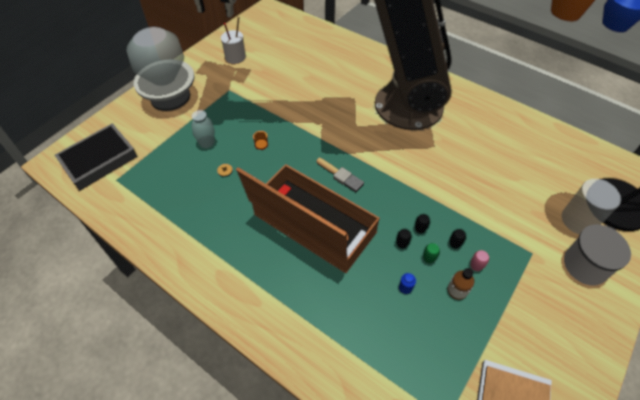

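View pics/top0.png

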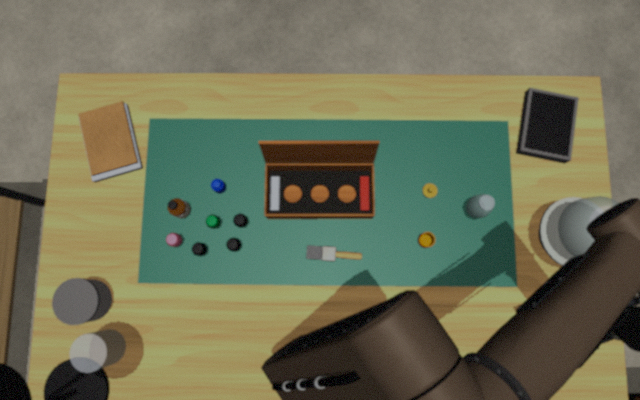

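The top view shows candidates for blue: only the bottle at (218,186). Green is at (213,221), with look-alikes black at (240,220), (199,249), (234,244) and pink at (174,240). Amber is either (427,240), which looks open, or (430,191), which looks like the cap. The white strip at (275,193) is at +y, and red is at (365,193). I'll check these in crops.

```bash
python3 - <<'E'
from h import *
t=cv2.imread('pics/top0.png'); s=cv2.imread('pics/scene0.png')
f=lambda im,x,y,w,h,k:cv2.resize(im[y:y+h,x:x+w],None,fx=k,fy=k,interpolation=cv2.INTER_CUBIC)
A=np.hstack([f(t,160,165,100,100,4),f(t,390,165,100,100,4)])
cv2.imwrite('pics/c1.png',A)
cv2.imwrite('pics/c2.png',f(t,250,130,140,100,5.7))
B=np.vstack([f(s,380,200,120,105,5.5)[:,:660]]); C=f(s,190,105,110,80,3)
cv2.imwrite('pics/c3.png',f(s,190,110,320,190,2.5))
for (n,im) in(('top',t),('scene',s)):
    hsv=cv2.cvtColor(im,cv2.COLOR_BGR2HSV); d=np.load(f'pics/{n}0.npy')
    for nm,lo,hi,box in(('blue',(110,150,60),(130,255,255),(150,160,460,310)),('green',(60,120,30),(80,255,255),(0,0,0,0)),('yel',(8,170,90),(32,255,255),(0,0,0,0))):
        m=cv2.inRange(hsv,lo,hi)
        k,l,st,ce=cv2.connectedComponentsWithStats(m)
        for i in range(1,k):
            if 12<st[i,4]<500: 
                x,y,w,h=st[i,:4]; dd=d[l==i]; print(n,nm,st[i],ce[i].round(1), np.percentile(dd[dd>0],[5,50,95]).round(3) if (dd>0).any() else '')
# height maps from depth around items
for u,v in((218,186),(213,221),(427,240),(430,191),(240,220)):
    d=np.load('pics/top0.npy')[v-9:v+10,u-9:u+10]
    z=np.array([[atd('top',u-9+j,v-9+i,d[i,j])[2]*1000 if d[i,j]>0 else 999 for j in range(19)] for i in range(19)]).round().astype(int)
    print(u,v); print(z[::2,::1])
E
```

```text
top blue [212 179  13  13 122] [217.9 185.3] [1.413 1.42  1.438]
top green [437 123   7   7  13] [439.8 126.4] [1.496 1.501 1.504]
top green [478 128  16  13  40] [486.5 133.6] [1.489 1.493 1.498]
top green [500 147   8   6  17] [503.6 149.8] [1.479 1.484 1.491]
top green [205 214  16  15 173] [212.7 221.1] [1.394 1.4   1.451]
top green [503 230  11  20  53] [507.8 240.4] [1.433 1.439 1.446]
top green [509 251   5   9  15] [511.5 255.3] [1.425 1.431 1.436]
top green [496 258   8   6  18] [500.  260.3] [1.423 1.429 1.431]
top green [464 266  12  12  26] [470.  270.6] [1.421 1.425 1.43 ]
top yel [262 142  17   3  31] [270.4 143.1] [1.26  1.264 1.268]
top yel [280 142  23   3  48] [291.2 143. ] [1.258 1.262 1.269]
top yel [304 142  21   3  30] [313.8 142.7] [1.257 1.26  1.267]
top yel [326 142  37   2  55] [343.6 142.6] [1.256 1.26  1.264]
top yel [364 142  14   2  21] [370.4 142.6] [1.256 1.26  1.264]
top yel [267 163  10   3  20] [271.4 164.2] [1.402 1.406 1.41 ]
top yel [277 163  16   3  24] [284.1 164.5] [1.402 1.404 1.409]
top yel [294 163  16   3  23] [302.2 164.4] [1.402 1.405 1.
[... 4002 characters left out ...]
 3  3  1 -2  2  2 -3  2 -3  0]
 [-2  2 -2 -1 -3  5  2  3  8  3 -2  1 -1  5  3 -1  2  7  6]]
240 220
[[ 3  5  0  5  0  2  1  3 -1  0 -3 -2  2 -1  1  1  0  2 -2]
 [-4  4  3  3 -2  1 -3 -1  2 -4  2  3 -1  0 -3 -2 -3  1  5]
 [ 2  4  6 -2 -4 54 57 56 57 55 57 55 58 49  0  2  2  2  0]
 [ 4  6 -2 51 57 55 53 59 61 57 57 60 61 58 49 45 -1  0  8]
 [ 6  2  0 60 58 60 63 58 57 60 52 53 55 52 49 47 40 -2  1]
 [ 3  3 -1 57 55 57 62 57 57 59 63 53 57 54 56 47 39  2 -6]
 [ 3  0  4 44 53 58 64 53 59 65 55 52 57 53 50 41 31 -1 -6]
 [-2 -2  7  1  5 45 52 52 58 50 55 51 48 45 36 29 -4 -3  2]
 [ 3  7  2  5 11  7  6 -4 33 40 36 35 28 25 -1  2  1  1  0]
 [ 5  3  0  2 -2 -2 -1  2  8  5  0  3 -3 -1 -4  6 -1  1  1]]
```

View pics/c1.png

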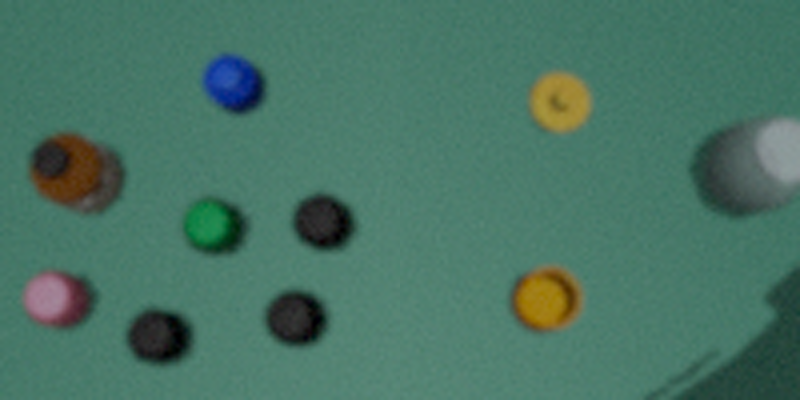

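View pics/c2.png

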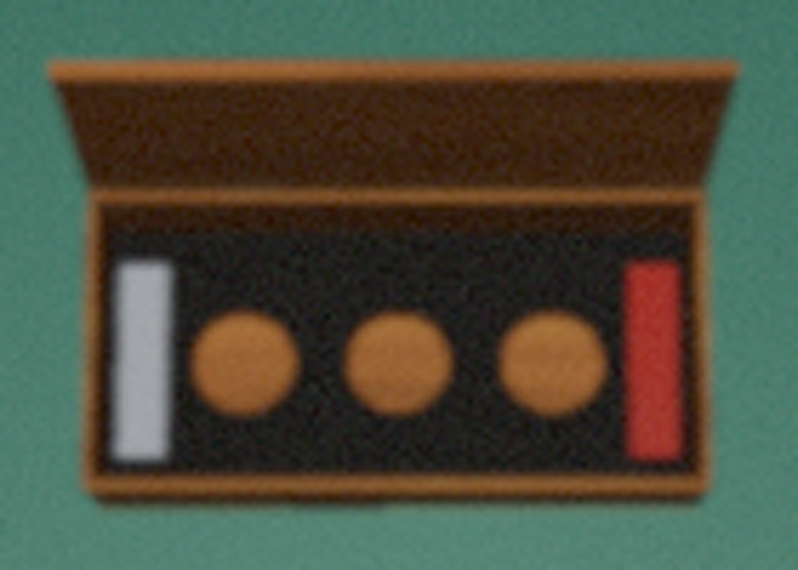

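View pics/c3.png

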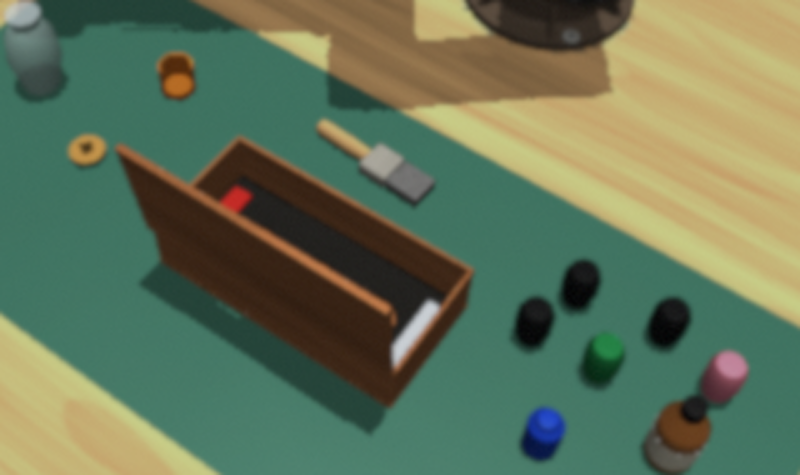

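The choices hold in the crops. Blue is at (235,82), green at (213,225), the open amber jar at (547,299), and the knobbed cap at (560,102). The black and pink pieces are look-alikes. In c2 the pockets are at (244,363), (398,363) and (552,363), with the white strip on the left (+y) and red on the right. Next I'll fit positions from both views.

```bash
cat > fit.py <<'E'
from h import *
from scipy.optimize import least_squares
prof={'blue':[(0,.019),(.046,.019),(.058,.011)],'green':[(0,.015),(.022,.02),(.044,.02),(.058,.015)],'amber':[(0,.022),(.042,.022)],'cap':[(.008,.022),(.012,.022),(.030,.007)]}
a=np.linspace(0,2*np.pi,24,endpoint=False)
def hull(n,nm,xy,z0=0):
    P=np.array([proj(n,(xy[0]+q*np.cos(t),xy[1]+q*np.sin(t),z+z0)) for z,q in prof[nm] for t in a],np.float32)
    return cv2.convexHull(P)
def cen(h):
    m=cv2.moments(h); return np.array([m['m10'],m['m01']])/m['m00']
def mask(n,f,uv,thr=.006,R=16):
    d=np.load(f'pics/{f}.npy'); m=np.zeros(d.shape,np.uint8)
    for v in range(int(uv[1])-R,int(uv[1])+R+1):
        for u in range(int(uv[0])-R,int(uv[0])+R+1):
            if d[v,u]>0 and atd(n,u,v,d[v,u])[2]>thr: m[v,u]=1
    m=cv2.morphologyEx(m,cv2.MORPH_OPEN,np.ones((2,2),np.uint8))
    k,l,st,ce=cv2.connectedComponentsWithStats(m); i=1+np.argmax(st[1:,4])
    ys,xs=np.nonzero(l==i); h=cv2.convexHull(np.c_[xs,ys].astype(np.float32))
    return cen(h),cv2.contourArea(h)
def fit(nm,uvt,uvs,fs=('top0','scene0')):
    obs=[mask('top',fs[0],uvt,.008 if nm=='cap' else .006)[0],mask('scene',fs[1],uvs,.008 if nm=='cap' else .006)[0]]
    out=[]
    for sel in((0,),(1,),(0,1)):
        res=lambda p:np.concatenate([cen(hull(('top','scene')[i],nm,p))-obs[i] for i in sel])
        s=least_squares(res,atz('top',*uvt,.03)[:2]); out.append((s.x.round(4),s.fun.round(1)))
    print(nm,obs,out)
if __name__=='__main__':
    np.set_printoptions(precision=4,suppress=True)
    fit('blue',(218,186),(407,283)); fit('green',(213,221),(431,253)); fit('amber',(427,240),(261,140)); fit('cap',(430,191),(225,170))
    f=lambda X,Y:((X+.5)/5.7-.5+250,(Y+.5)/5.7-.5+130)
    ps=[atz('top',*f(*p),.008) for p in((244,363),(398,363),(552,363))]; ss=[atz('top',*f(*p),.015) for p in((143,361),(653,361))]
    print(ps,ss); v=ss[0]-ss[1]; print('yaw',np.degrees(np.arctan2(-v[0],v[1])),'mid',(ss[0]+ss[1])/2,np.linalg.norm(v))
    # rim corners z=.076, outer
    for p in((86,493),(708,493)): print('rim',atz('top',*f(*p),.076))
    # pair: rim near corners in scene c3 (240,138),(470,270)
    g=lambda X,Y:((X+.5)/2.5-.5+190,(Y+.5)/2.5-.5+110)
    print('tri',tri('top',f(708,493),'scene',g(240,138)),tri('top',f(86,493),'scene',g(472,271)))
    print('lid edge',tri('top',f(48,66),'scene',g(391,315)),tri('top',f(740,66),'scene',g(118,148)))
E
python3 fit.py
```

```text
Traceback (most recent call last):
  File "fit.py", line 28, in <module>
    fit('blue',(218,186),(407,283)); fit('green',(213,221),(431,253)); fit('amber',(427,240),(261,140)); fit('cap',(430,191),(225,170))
    ~~~^^^^^^^^^^^^^^^^^^^^^^^^^^^^
  File "fit.py", line 20, in fit
    obs=[mask('top',fs[0],uvt,.008 if nm=='cap' else .006)[0],mask('scene',fs[1],uvs,.008 if nm=='cap' else .006)[0]]
                                                              ~~~~^^^^^^^^^^^^^^^^^^^^^^^^^^^^^^^^^^^^^^^^^^^^^^^
  File "fit.py", line 14, in mask
    if d[v,u]>0 and atd(n,u,v,d[v,u])[2]>thr: m[v,u]=1
                    ~~~^^^^^^^^^^^^^^
  File "h.py", line 13, in atd
    o,d=ray(n,u,v); return o+d*dep
        ~~~^^^^^^^
  File "h.py", line 6, in ray
    c=r.camera_info(n); K=np.array(c['mtx']); k=c['k1']; T=np.array(c['pose'])
ValueError: time passes only in moves, steps and waits
```

```bash
python3 - <<'E'
s=open('h.py').read()
s=s.replace("from plant import r\n","from plant import r\nimport functools\n@functools.cache\ndef info(n): return r.camera_info(n)\n").replace("c=r.camera_info(n)","c=info(n)")
open('h.py','w').write(s)
E
python3 fit.py
```

```text
blue [array([219.3218, 186.8412]), array([407.9667, 283.3971])] [(array([0.5823, 0.3169]), array([-0., -0.])), (array([0.5835, 0.324 ]), array([0., 0.])), (array([0.5837, 0.3197]), array([-0.9, -0.5, -1.5, -0.9]))]
green [array([213.9871, 222.48  ]), array([431.4109, 253.8197])] [(array([0.4758, 0.3257]), array([-0., -0.])), (array([0.48  , 0.3324]), array([ 0., -0.])), (array([0.4779, 0.33  ]), array([-1.5, -0.7, -0.5, -1.1]))]
amber [array([426.9876, 240.6559]), array([261.0884, 140.4755])] [(array([ 0.4296, -0.2886]), array([0., 0.])), (array([ 0.4332, -0.2818]), array([-0., -0.])), (array([ 0.4308, -0.2864]), array([-0.8, -0.4, -0.6, -1.1]))]
cap [array([430.196 , 191.4939]), array([225.1781, 170.433 ])] [(array([ 0.5761, -0.3046]), array([-0., -0.])), (array([ 0.5813, -0.2972]), array([-0.,  0.])), (array([ 0.5772, -0.3015]), array([-1.1, -0.4, -0.1, -1.5]))]
[array([0.5678, 0.1026, 0.008 ]), array([0.5684, 0.0227, 0.008 ]), array([ 0.5691, -0.0572,  0.008 ])] [array([0.5671, 0.1544, 0.015 ]), array([ 0.5693, -0.1091,  0.015 ])]
yaw 0.45976084959916264 mid [0.5682 0.0227 0.015 ] 0.2635015832361495
rim [0.49   0.1744 0.076 ]
rim [ 0.4926 -0.1309  0.076 ]
tri (array([ 0.4935, -0.1314,  0.068 ]), np.float64(0.0004538319979850065)) (array([0.491 , 0.1753, 0.0686]), np.float64(6.496561317416041e-05))
lid edge (array([0.664 , 0.1806, 0.2208]), np.float64(0.003372894763799295)) (array([ 0.6659, -0.1313,  0.2209]), np.float64(0.0036178437694530633))
```

```bash
sed -i 's/np.ones((2,2)/np.ones((3,3)/' fit.py; python3 fit.py | head -4
```

```text
blue [array([218.1683, 185.7994]), array([406.9667, 282.3971])] [(array([0.5854, 0.3204]), array([0., 0.])), (array([0.5827, 0.3206]), array([0., 0.])), (array([0.5838, 0.3205]), array([-0.1,  0.5, -0.3,  0.3]))]
green [array([213.0163, 221.4237]), array([430.4109, 252.8197])] [(array([0.4788, 0.3286]), array([0., 0.])), (array([0.4789, 0.329 ]), array([-0.,  0.])), (array([0.4789, 0.3288]), array([-0.1, -0. , -0. , -0. ]))]
amber [array([430.0192, 237.9081]), array([260.0672, 139.4159])] [(array([ 0.4376, -0.2976]), array([-0., -0.])), (array([ 0.4316, -0.2873]), array([ 0., -0.])), (array([ 0.4342, -0.2931]), array([-1.5,  1.2, -2. , -0.3]))]
cap [array([429.1032, 189.9714]), array([224.1256, 169.4589])] [(array([ 0.5806, -0.3015]), array([0., 0.])), (array([ 0.5804, -0.3023]), array([ 0., -0.])), (array([ 0.5805, -0.3018]), array([0.1, 0. , 0.1, 0.1]))]
```

Both views agree to 1–3 mm: blue (.584,.3205), green (.479,.329), amber (.432,-.286), cap (.5805,-.302). The case centre is (.568,.0227), yaw about 0.5°. Amber goes first, with tool yaw brought to 180.

```bash
python3 -m inch '[{"yaw":0.95},{"yaw":0.95},{"yaw":0.95},{"yaw":0.95},{"yaw":0.95}]' 1 15
python3 -m inch '[{"x":-0.5,"y":0.9},{"x":-0.5,"y":0.9},{"x":-0.5,"y":0.9},{"x":-0.5,"y":0.9},{"x":-0.5,"y":0.9}]'
```

```text
validation failed for argument at $[0]...
validation failed for argument at $[0]...
```

```bash
python3 -m inch '[{"x":0,"y":0,"z":0,"yaw":0.95},{"x":0,"y":0,"z":0,"yaw":0.95},{"x":0,"y":0,"z":0,"yaw":0.95},{"x":0,"y":0,"z":0,"yaw":0.95},{"x":0,"y":0,"z":0,"yaw":0.95}]' 1 15
python3 -m inch '[{"x":-0.5,"y":0.9,"z":0,"yaw":0},{"x":-0.5,"y":0.9,"z":0,"yaw":0},{"x":-0.5,"y":0.9,"z":0,"yaw":0},{"x":-0.5,"y":0.9,"z":0,"yaw":0},{"x":-0.5,"y":0.9,"z":0,"yaw":0}]'
```

```text
time_s: 0.52
tcp_pos: [0.2186, -0.6367, 0.2338]
eef_rot: [179.7, -0.2, 179.2]
contact_force: [-0.4, -0.2, 0.6]
gripper_width: 0.0876
time_s: 0.93
tcp_pos: [0.2815, -0.5238, 0.2296]
eef_rot: [179.4, -0.4, 178.5]
contact_force: [0.4, -0.3, 0.2]
gripper_width: 0.0876
```

```bash
python3 -m inch '[{"x":-0.6,"y":0.95,"z":0.2,"yaw":0},{"x":-0.6,"y":0.95,"z":0.2,"yaw":0},{"x":-0.6,"y":0.95,"z":0.2,"yaw":0},{"x":-0.6,"y":0.95,"z":0.2,"yaw":0},{"x":-0.6,"y":0.95,"z":0.2,"yaw":-0.3}]'
python3 -m inch '[{"x":-0.6,"y":0.95,"z":0.2,"yaw":0},{"x":-0.6,"y":0.95,"z":0.2,"yaw":0},{"x":-0.6,"y":0.95,"z":0.2,"yaw":0},{"x":-0.6,"y":0.95,"z":0.2,"yaw":0},{"x":-0.6,"y":0.95,"z":0.2,"yaw":0}]'
```

```text
time_s: 1.35
tcp_pos: [0.361, -0.4007, 0.204]
eef_rot: [179.3, -0.5, 179.6]
contact_force: [0.6, 0.1, 0.9]
gripper_width: 0.0877
time_s: 1.77
tcp_pos: [0.4383, -0.275, 0.1778]
eef_rot: [179.3, -0.5, 179.7]
contact_force: [0.6, -0.6, -0.8]
gripper_width: 0.0881
```

```bash
python3 -m inch '[{"x":0.2,"y":-0.3,"z":0.5,"yaw":0},{"x":0.05,"y":-0.14,"z":0.8,"yaw":0},{"x":0,"y":0,"z":0.8,"yaw":0},{"x":0,"y":0,"z":0.8,"yaw":0},{"x":0,"y":0,"z":0.5,"yaw":0}]'; python3 -c "
from h import *
shot('scene','s1'); p=cv2.imread('pics/s1.png'); cv2.imwrite('pics/s1c.png',cv2.resize(p[70:200,180:340],None,fx=4,fy=4))
print(r.get_state()['tcp_pos'])"
```

```text
time_s: 2.18
tcp_pos: [0.4364, -0.2794, 0.0915]
eef_rot: [179.3, -0.2, -179.8]
contact_force: [-0.2, -0.7, 0.0]
gripper_width: 0.088
[ 0.43516039 -0.27895454  0.08949802]
```

View pics/s1c.png

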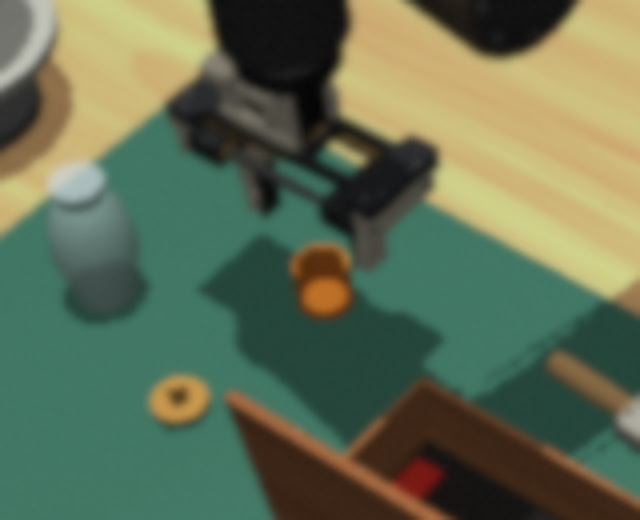

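The gripper stands over the jar (crop 322,280) with its fingers at either side, and the vase (100,250) is well clear. I'll descend and grip.

```bash
python3 -m inch '[{"x":0.1,"y":-0.25,"z":0.6,"yaw":0},{"x":0.05,"y":-0.1,"z":0.7,"yaw":0},{"x":0,"y":0,"z":0.6,"yaw":0},{"x":0,"y":0,"z":0.4,"yaw":0},{"x":0,"y":0,"z":0.2,"yaw":0}]'
python3 -m inch '[{"x":0,"y":0,"z":0,"yaw":0},{"x":0,"y":0,"z":0,"yaw":0}]'
```

```text
time_s: 2.65
tcp_pos: [0.4313, -0.2875, 0.0257]
eef_rot: [179.3, -0.4, -179.8]
contact_force: [-0.1, -0.1, -0.4]
gripper_width: 0.0875
time_s: 2.82
tcp_pos: [0.4308, -0.2874, 0.0252]
eef_rot: [179.2, -0.5, -179.8]
contact_force: [-0.1, 0.3, 0.2]
gripper_width: 0.0876
```

```bash
python3 -m inch '[{"x":0,"y":0,"z":0.15,"yaw":0},{"x":0,"y":0,"z":0,"yaw":0}]'
python3 -m inch '[{"x":0,"y":0,"z":0,"yaw":0},{"x":0,"y":0,"z":0,"yaw":0},{"x":0,"y":0,"z":0,"yaw":0},{"x":0,"y":0,"z":0,"yaw":0},{"x":0,"y":0,"z":0,"yaw":0}]' -1 15
python3 -m inch '[{"x":0,"y":0,"z":0,"yaw":0},{"x":0,"y":0,"z":0,"yaw":0},{"x":0,"y":0,"z":0,"yaw":0}]'
```

```text
time_s: 2.98
tcp_pos: [0.4316, -0.2876, 0.0225]
eef_rot: [179.3, -0.4, -179.8]
contact_force: [-0.2, -0.5, -1.3]
gripper_width: 0.0875
time_s: 3.4
tcp_pos: [0.433, -0.2879, 0.0246]
eef_rot: [179.3, -0.2, -179.7]
contact_force: [0.1, 0.3, 0.4]
gripper_width: 0.0599
time_s: 3.65
tcp_pos: [0.4331, -0.2879, 0.0249]
eef_rot: [179.3, -0.2, -179.7]
contact_force: [0.1, -0.0, 0.6]
gripper_width: 0.0429
```

```bash
python3 -m inch '[{"x":0,"y":0,"z":-0.5,"yaw":0},{"x":0,"y":0,"z":-1,"yaw":0},{"x":0,"y":0.2,"z":-1,"yaw":0},{"x":-0.2,"y":0.4,"z":-1,"yaw":0},{"x":-0.3,"y":0.6,"z":-0.8,"yaw":0}]'
python3 -m inch '[{"x":-0.4,"y":0.8,"z":-0.5,"yaw":0},{"x":-0.5,"y":1,"z":-0.1,"yaw":0},{"x":-0.5,"y":1,"z":-0.1,"yaw":0},{"x":-0.5,"y":1,"z":-0.1,"yaw":0},{"x":-0.5,"y":1,"z":0,"yaw":0}]'
```

```text
time_s: 4.07
tcp_pos: [0.4405, -0.2587, 0.1303]
eef_rot: [179.1, -1.0, -180.0]
contact_force: [0.2, -0.5, 0.5]
gripper_width: 0.0431
time_s: 4.48
tcp_pos: [0.5036, -0.1365, 0.1582]
eef_rot: [179.1, -0.5, 179.7]
contact_force: [0.3, -0.4, -1.1]
gripper_width: 0.0428
```

```bash
python3 -m inch '[{"x":-0.4,"y":1,"z":-0.1,"yaw":0},{"x":-0.4,"y":1,"z":0,"yaw":0},{"x":-0.4,"y":1,"z":0,"yaw":0},{"x":-0.4,"y":1,"z":0,"yaw":0},{"x":-0.4,"y":1,"z":0,"yaw":0}]'
python3 -m inch '[{"x":-0.3,"y":0.8,"z":0,"yaw":0},{"x":-0.1,"y":0.3,"z":0,"yaw":0},{"x":0,"y":0,"z":0,"yaw":0},{"x":0,"y":0,"z":0,"yaw":0}]'
```

```text
time_s: 4.9
tcp_pos: [0.5553, -0.0049, 0.1623]
eef_rot: [179.1, -0.5, 179.7]
contact_force: [-0.2, -0.4, -0.7]
gripper_width: 0.0429
time_s: 5.23
tcp_pos: [0.5666, 0.0286, 0.1613]
eef_rot: [179.1, -0.6, -180.0]
contact_force: [0.2, -0.1, -1.8]
gripper_width: 0.0429
```

```bash
python3 -m inch '[{"x":-0.1,"y":-0.2,"z":0.5,"yaw":0},{"x":0,"y":-0.05,"z":0.8,"yaw":0},{"x":0,"y":0,"z":0.8,"yaw":0},{"x":0,"y":0,"z":0.6,"yaw":0},{"x":0,"y":0,"z":0.4,"yaw":0}]'
python3 -m inch '[{"x":0,"y":0,"z":0.2,"yaw":0},{"x":0,"y":0,"z":0.1,"yaw":0},{"x":0,"y":0,"z":0,"yaw":0}]'
python3 - <<'E'
from h import *
a,_=shot('top','t2');b,_=shot('scene','s2')
print(r.get_state()['tcp_pos'])
A=cv2.resize(a[125:225,255:385,::-1],None,fx=4,fy=4);B=cv2.resize(b[150:275,230:390,::-1],None,fx=3.2,fy=3.2)
cv2.imwrite('pics/m2.png',np.hstack([A[:,130:400],B[:400]]))
E
```

```text
time_s: 5.65
tcp_pos: [0.5683, 0.0193, 0.084]
eef_rot: [179.0, -0.3, 179.9]
contact_force: [1.0, -0.7, -1.2]
gripper_width: 0.0431
time_s: 5.9
tcp_pos: [0.5662, 0.0167, 0.0741]
eef_rot: [179.1, -0.6, 179.7]
contact_force: [-0.4, 0.2, -1.0]
gripper_width: 0.0428
[0.56678669 0.0170666  0.07491759]
```

View pics/m2.png

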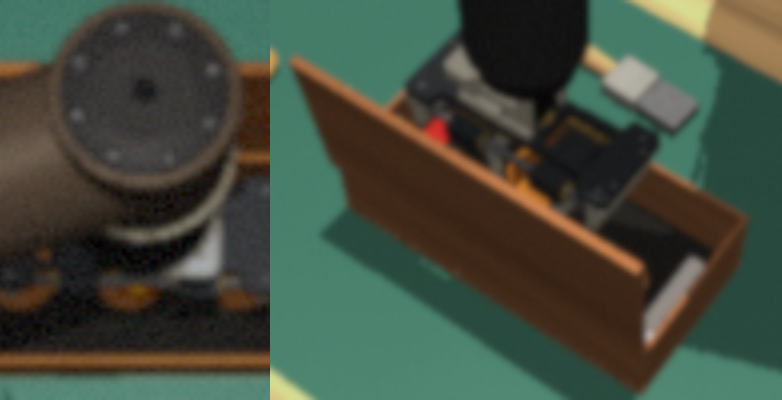

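The gripper is inside the case with the amber jar between the fingers; the view is otherwise blocked (crop 525,185). The state reading shows 5.6 mm of y to correct, so I'll do that and descend.

```bash
python3 -m inch '[{"x":-0.1,"y":0.25,"z":0.1,"yaw":0},{"x":0,"y":0,"z":0.3,"yaw":0},{"x":0,"y":0,"z":0.3,"yaw":0},{"x":0,"y":0,"z":0.2,"yaw":0}]'
python3 -m inch '[{"x":0,"y":0,"z":0.1,"yaw":0},{"x":0,"y":0,"z":0,"yaw":0}]'
```

```text
time_s: 6.33
tcp_pos: [0.5722, 0.0254, 0.0545]
eef_rot: [179.0, -0.1, 179.8]
contact_force: [-0.0, -0.3, -0.3]
gripper_width: 0.0428
time_s: 6.5
tcp_pos: [0.5713, 0.0255, 0.05]
eef_rot: [179.0, -0.2, 179.8]
contact_force: [1.2, -0.4, -1.8]
gripper_width: 0.0427
```

```bash
python3 -m inch '[{"x":0.08,"y":-0.1,"z":0.15,"yaw":0},{"x":0,"y":0,"z":0.15,"yaw":0},{"x":0,"y":0,"z":0.15,"yaw":0}]'
python3 -m inch '[{"x":0,"y":0,"z":0,"yaw":0},{"x":0,"y":0,"z":0,"yaw":0}]'
```

```text
time_s: 6.75
tcp_pos: [0.5694, 0.0231, 0.0382]
eef_rot: [179.0, -0.2, 179.8]
contact_force: [0.0, -0.1, -0.1]
gripper_width: 0.0433
time_s: 6.92
tcp_pos: [0.5687, 0.0228, 0.0371]
eef_rot: [179.0, -0.2, 179.8]
contact_force: [-0.2, -0.0, -0.3]
gripper_width: 0.0427
```

Right on target. Lower in small steps until contact.

```bash
python3 -m inch '[{"x":0,"y":0,"z":0.12,"yaw":0},{"x":0,"y":0,"z":0.1,"yaw":0},{"x":0,"y":0,"z":0,"yaw":0}]'
python3 -m inch '[{"x":0,"y":0,"z":0.08,"yaw":0},{"x":0,"y":0,"z":0.08,"yaw":0}]'
```

```text
time_s: 7.17
tcp_pos: [0.5689, 0.0229, 0.0314]
eef_rot: [179.0, -0.2, 179.8]
contact_force: [-0.4, 0.4, -1.2]
gripper_width: 0.043
time_s: 7.33
tcp_pos: [0.5697, 0.0231, 0.0291]
eef_rot: [179.0, -0.1, 179.8]
contact_force: [-7.6, 0.7, 22.6]
gripper_width: 0.043
```

```bash
python3 -m inch '[{"x":0,"y":0,"z":0,"yaw":0},{"x":0,"y":0,"z":0,"yaw":0},{"x":0,"y":0,"z":0,"yaw":0},{"x":0,"y":0,"z":0,"yaw":0}]' 0.5
python3 -m inch '[{"x":0,"y":0,"z":-0.2,"yaw":0},{"x":0,"y":0,"z":-0.6,"yaw":0},{"x":0,"y":0,"z":-1,"yaw":0},{"x":0,"y":0,"z":-1,"yaw":0},{"x":0,"y":0,"z":-1,"yaw":0}]'
python3 -m inch '[{"x":0,"y":-1,"z":-1,"yaw":-1},{"x":0,"y":-1,"z":-0.5,"yaw":-1},{"x":0,"y":-1,"z":-0.2,"yaw":-1},{"x":0,"y":-1,"z":0,"yaw":-1},{"x":0,"y":-1,"z":0,"yaw":-1}]'
```

```text
time_s: 7.67
tcp_pos: [0.5707, 0.0234, 0.0301]
eef_rot: [179.0, 0.0, 179.9]
contact_force: [-0.7, -0.8, 0.2]
gripper_width: 0.0628
time_s: 8.08
tcp_pos: [0.5665, 0.0205, 0.1226]
eef_rot: [179.2, -0.7, 179.8]
contact_force: [0.5, -0.1, -0.2]
gripper_width: 0.0655
time_s: 8.5
tcp_pos: [0.5879, -0.1033, 0.1755]
eef_rot: [179.2, 0.3, -159.0]
contact_force: [1.2, 0.3, -0.6]
gripper_width: 0.0658
```

```bash
python3 -m inch '[{"x":0.4,"y":-0.9,"z":0,"yaw":-1},{"x":0.45,"y":-0.9,"z":0,"yaw":-1},{"x":0.5,"y":-0.85,"z":0,"yaw":-1},{"x":0.55,"y":-0.8,"z":0,"yaw":-1},{"x":0.6,"y":-0.75,"z":0,"yaw":-1}]'
python3 -m inch '[{"x":0.6,"y":-0.7,"z":0,"yaw":-0.7},{"x":0.6,"y":-0.6,"z":0,"yaw":0},{"x":0.4,"y":-0.4,"z":0,"yaw":0},{"x":0,"y":0,"z":0,"yaw":0},{"x":0,"y":0,"z":0,"yaw":0}]'
python3 - <<'E'
from h import *
a,_=shot('top','t3');b,_=shot('scene','s3')
print(r.get_state()['tcp_pos'])
A=cv2.resize(a[125:225,255:385,::-1],None,fx=4,fy=4)
B=cv2.resize(b[90:250,180:390,::-1],None,fx=2.5,fy=2.5)
cv2.imwrite('pics/m3.png',np.hstack([A[:,130:400],B[:400]]))
E
```

```text
time_s: 8.92
tcp_pos: [0.5856, -0.2322, 0.1761]
eef_rot: [179.5, 0.7, -137.9]
contact_force: [1.2, 0.8, -0.1]
gripper_width: 0.066
time_s: 9.33
tcp_pos: [0.5845, -0.2986, 0.1754]
eef_rot: [179.5, 0.7, -135.0]
contact_force: [-0.4, 0.5, 0.6]
gripper_width: 0.0657
[ 0.58464919 -0.29779324  0.17553059]
```

View pics/m3.png

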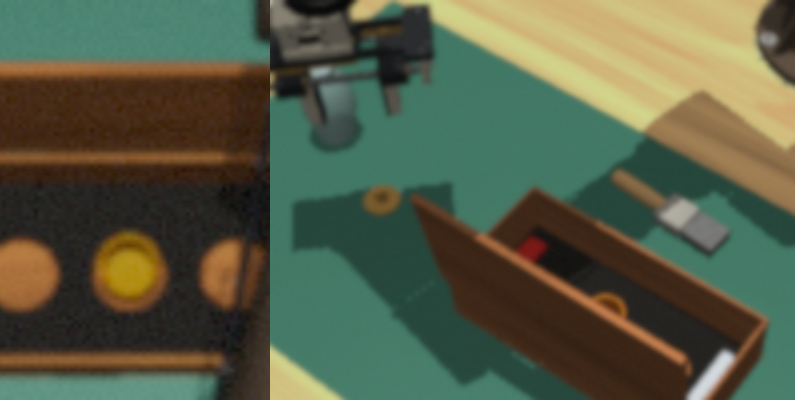

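Amber stands in the middle pocket (left crop 128,270). The cap is at right crop (382,200), and the vase (333,110) is clear of it. Down to the cap.

```bash
python3 -c "
from h import *
print(atz('top',255+(128+130.5)/4-.5,125+265/4-.5,.047))"
python3 -m inch '[{"x":0.2,"y":0,"z":0.5,"yaw":0},{"x":0.05,"y":0,"z":0.9,"yaw":0},{"x":0,"y":0,"z":0.9,"yaw":0},{"x":0,"y":0,"z":0.8,"yaw":0},{"x":0,"y":0,"z":0.5,"yaw":0}]' 0.2 8
python3 -m inch '[{"x":0,"y":0,"z":0.3,"yaw":0},{"x":0,"y":0,"z":0,"yaw":0},{"x":0,"y":0,"z":0,"yaw":0}]'
```

```text
[0.5687352 0.0230598 0.047    ]
time_s: 9.85
tcp_pos: [0.5844, -0.2973, 0.0887]
eef_rot: [-180.0, 1.0, -134.6]
contact_force: [0.7, 0.4, 0.0]
gripper_width: 0.053
time_s: 10.1
tcp_pos: [0.5835, -0.294, 0.0783]
eef_rot: [179.8, 0.9, -134.4]
contact_force: [-0.1, -0.7, -0.2]
gripper_width: 0.0529
```

```bash
python3 -m inch '[{"x":0.3,"y":-0.14,"z":0.3,"yaw":0},{"x":0.05,"y":0,"z":0.5,"yaw":0},{"x":0,"y":0,"z":0.4,"yaw":0},{"x":0,"y":0,"z":0.2,"yaw":0},{"x":0,"y":0,"z":0,"yaw":0}]'
```

```text
time_s: 10.52
tcp_pos: [0.5818, -0.3031, 0.0432]
eef_rot: [-179.9, 1.0, -134.4]
contact_force: [-0.5, 0.4, -1.1]
gripper_width: 0.0527
```

```bash
python3 -m inch '[{"x":0,"y":0,"z":0,"yaw":0},{"x":0,"y":0,"z":0,"yaw":0}]'
```

```text
time_s: 10.68
tcp_pos: [0.5815, -0.3033, 0.0425]
eef_rot: [-180.0, 1.0, -134.4]
contact_force: [0.5, 0.1, 0.4]
gripper_width: 0.0525
```

```bash
python3 -m inch '[{"x":0,"y":0.06,"z":0.25,"yaw":0},{"x":0,"y":0,"z":0.2,"yaw":0},{"x":0,"y":0,"z":0.1,"yaw":0},{"x":0,"y":0,"z":0,"yaw":0}]'
python3 - <<'E'
from h import *
b,_=shot('scene','s4'); print(r.get_state()['tcp_pos'])
cv2.imwrite('pics/m4.png',cv2.resize(b[125:200,180:280,::-1],None,fx=6,fy=6))
E
```

```text
time_s: 11.02
tcp_pos: [0.5811, -0.3021, 0.0283]
eef_rot: [-179.9, 1.1, -134.4]
contact_force: [-0.7, -0.5, -0.4]
gripper_width: 0.0526
[ 0.58124019 -0.30210772  0.02850882]
```

View pics/m4.png

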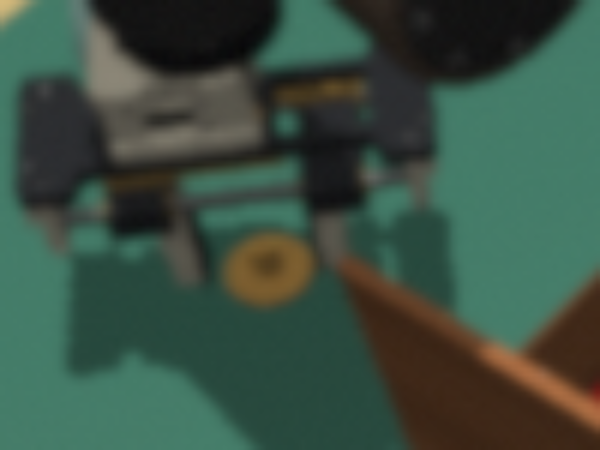

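The finger tips at (190,280) and (333,258) straddle the cap knob at (268,262). I'll close now.

```bash
python3 -m inch '[{"x":0,"y":0,"z":0,"yaw":0},{"x":0,"y":0,"z":0,"yaw":0},{"x":0,"y":0,"z":0,"yaw":0},{"x":0,"y":0,"z":0,"yaw":0},{"x":0,"y":0,"z":0,"yaw":0}]' -1 15
python3 -m inch '[{"x":0,"y":0,"z":0,"yaw":0},{"x":0,"y":0,"z":0,"yaw":0},{"x":0,"y":0,"z":0,"yaw":0},{"x":0,"y":0,"z":0,"yaw":0}]'
```

```text
time_s: 11.48
tcp_pos: [0.5818, -0.3022, 0.0292]
eef_rot: [-179.9, 1.1, -134.4]
contact_force: [0.6, -0.2, -1.7]
gripper_width: 0.0247
time_s: 11.82
tcp_pos: [0.5818, -0.3022, 0.0294]
eef_rot: [-179.8, 1.1, -134.4]
contact_force: [0.0, 0.5, -1.2]
gripper_width: 0.0135
```

```bash
python3 -m inch '[{"x":0,"y":0,"z":-0.5,"yaw":0},{"x":0,"y":0,"z":-1,"yaw":0},{"x":0,"y":0,"z":-1,"yaw":0},{"x":0,"y":0,"z":-1,"yaw":0},{"x":-0.2,"y":0.2,"z":-1,"yaw":0}]'
python3 -m inch '[{"x":-0.67,"y":0.74,"z":-0.5,"yaw":1},{"x":-0.61,"y":0.78,"z":-0.2,"yaw":1},{"x":-0.56,"y":0.83,"z":0,"yaw":1},{"x":-0.5,"y":0.87,"z":0,"yaw":1},{"x":-0.44,"y":0.9,"z":0,"yaw":1}]'
python3 -m inch '[{"x":-0.37,"y":0.93,"z":0,"yaw":1},{"x":-0.31,"y":0.95,"z":0,"yaw":1},{"x":-0.24,"y":0.97,"z":0,"yaw":1},{"x":-0.17,"y":0.98,"z":0,"yaw":1},{"x":-0.1,"y":0.99,"z":0,"yaw":1}]'
```

```text
time_s: 12.23
tcp_pos: [0.5757, -0.2961, 0.1417]
eef_rot: [179.5, 0.7, -134.5]
contact_force: [0.1, -0.5, -0.9]
gripper_width: 0.0131
time_s: 12.65
tcp_pos: [0.5716, -0.1726, 0.1752]
eef_rot: [179.9, 1.2, -155.5]
contact_force: [-0.4, 0.8, 0.2]
gripper_width: 0.0132
time_s: 13.07
tcp_pos: [0.5657, -0.0424, 0.1831]
eef_rot: [179.5, 1.4, -176.5]
contact_force: [0.6, -0.3, -1.1]
gripper_width: 0.013
```

```bash
python3 -m inch '[{"x":-0.1,"y":1,"z":0.2,"yaw":0.8},{"x":-0.02,"y":0.9,"z":0.4,"yaw":0},{"x":0,"y":0.4,"z":0.6,"yaw":0},{"x":0,"y":0,"z":0.6,"yaw":0},{"x":0,"y":0,"z":0.3,"yaw":0}]'
python3 -m inch '[{"x":0,"y":0,"z":0,"yaw":0},{"x":0,"y":0,"z":0,"yaw":0},{"x":0,"y":0,"z":0,"yaw":0}]'
```

```text
time_s: 13.48
tcp_pos: [0.5706, 0.0243, 0.1388]
eef_rot: [179.2, 2.1, -179.9]
contact_force: [-0.9, -0.1, -0.8]
gripper_width: 0.0133
time_s: 13.73
tcp_pos: [0.5701, 0.0238, 0.1394]
eef_rot: [179.2, 2.0, -179.9]
contact_force: [0.7, 0.3, -0.8]
gripper_width: 0.0132
```

```bash
python3 -m inch '[{"x":0,"y":0,"z":0.5,"yaw":0},{"x":0,"y":0,"z":0.6,"yaw":0},{"x":0,"y":0,"z":0.5,"yaw":0},{"x":0,"y":0,"z":0.3,"yaw":0},{"x":0,"y":0,"z":0,"yaw":0}]'
python3 -m inch '[{"x":0,"y":0,"z":0,"yaw":0},{"x":0,"y":0,"z":0,"yaw":0}]'
```

```text
time_s: 14.15
tcp_pos: [0.5753, 0.0226, 0.0963]
eef_rot: [179.1, 2.5, 180.0]
contact_force: [-0.6, -0.1, -0.5]
gripper_width: 0.0134
time_s: 14.32
tcp_pos: [0.5759, 0.022, 0.0974]
eef_rot: [179.1, 2.6, 179.9]
contact_force: [0.1, 0.7, 0.2]
gripper_width: 0.0131
```

```bash
python3 -m inch '[{"x":0.25,"y":0.04,"z":0.2,"yaw":0},{"x":0.05,"y":0,"z":0.3,"yaw":0},{"x":0.03,"y":0,"z":0.2,"yaw":0},{"x":0,"y":0,"z":0,"yaw":0},{"x":0,"y":0,"z":0,"yaw":0}]'
```

```text
time_s: 14.73
tcp_pos: [0.5686, 0.0236, 0.0801]
eef_rot: [179.0, 2.8, 179.9]
contact_force: [0.5, -0.2, -0.3]
gripper_width: 0.013
```

```bash
python3 -m inch '[{"x":0.03,"y":-0.02,"z":0.15,"yaw":0},{"x":0.03,"y":0,"z":0.15,"yaw":0},{"x":0,"y":0,"z":0.1,"yaw":0},{"x":0,"y":0,"z":0,"yaw":0}]'
python3 -m inch '[{"x":0,"y":0,"z":0.08,"yaw":0},{"x":0,"y":0,"z":0,"yaw":0}]'
```

```text
time_s: 15.07
tcp_pos: [0.5676, 0.0234, 0.0691]
eef_rot: [179.0, 2.8, 179.9]
contact_force: [0.5, -0.3, 0.4]
gripper_width: 0.0133
time_s: 15.23
tcp_pos: [0.5689, 0.0239, 0.0681]
eef_rot: [179.0, 2.9, 180.0]
contact_force: [-0.0, -0.3, -0.2]
gripper_width: 0.013
```

```bash
python3 -m inch '[{"x":0,"y":0,"z":0.08,"yaw":0},{"x":0,"y":0,"z":0.05,"yaw":0}]'
python3 -m inch '[{"x":0,"y":0,"z":0.05,"yaw":0},{"x":0,"y":0,"z":0,"yaw":0}]'
```

```text
time_s: 15.4
tcp_pos: [0.5704, 0.0239, 0.0675]
eef_rot: [179.0, 3.1, -179.9]
contact_force: [-5.6, 0.4, 14.9]
gripper_width: 0.0133
time_s: 15.57
tcp_pos: [0.571, 0.0239, 0.0682]
eef_rot: [179.1, 3.1, -179.9]
contact_force: [0.4, 0.1, -0.2]
gripper_width: 0.0133
```

Contact came at the expected height. Release and look.

```bash
python3 -m inch '[{"x":0,"y":0,"z":0,"yaw":0},{"x":0,"y":0,"z":0,"yaw":0},{"x":0,"y":0,"z":0,"yaw":0},{"x":0,"y":0,"z":0,"yaw":0}]' -0.2
python3 -m inch '[{"x":0,"y":0,"z":-0.3,"yaw":0},{"x":0,"y":0,"z":-1,"yaw":0},{"x":0,"y":0,"z":-1,"yaw":0},{"x":0,"y":0,"z":-1,"yaw":0},{"x":0,"y":0,"z":-1,"yaw":0}]'
python3 -m inch '[{"x":0.2,"y":1,"z":-0.2,"yaw":0},{"x":0.4,"y":1,"z":0,"yaw":0},{"x":0.4,"y":1,"z":0,"yaw":0},{"x":0.4,"y":1,"z":0,"yaw":0},{"x":0.4,"y":1,"z":0,"yaw":0}]' 0.5
python3 -m inch '[{"x":0.4,"y":1,"z":0,"yaw":-1},{"x":0.4,"y":1,"z":0,"yaw":-1},{"x":0.4,"y":1,"z":0,"yaw":-1},{"x":0.3,"y":1,"z":0,"yaw":-1},{"x":0.1,"y":1,"z":0,"yaw":-1}]'
python3 - <<'E'
from h import *
a,_=shot('top','t5');b,_=shot('scene','s5')
A=cv2.resize(a[125:225,255:385,::-1],None,fx=4,fy=4)
B=cv2.resize(b[130:290,240:490,::-1],None,fx=2,fy=2)
cv2.imwrite('pics/m5.png',np.hstack([A[:320,130:400],B]))
E
```

```text
time_s: 15.9
tcp_pos: [0.5713, 0.0239, 0.0681]
eef_rot: [179.0, 3.2, -179.9]
contact_force: [0.8, -0.2, -0.6]
gripper_width: 0.0325
time_s: 16.32
tcp_pos: [0.5613, 0.0208, 0.1736]
eef_rot: [179.3, 2.4, -179.9]
contact_force: [0.2, -0.3, 0.1]
gripper_width: 0.0351
time_s: 16.73
tcp_pos: [0.5191, 0.1468, 0.189]
eef_rot: [179.0, 3.1, 179.7]
contact_force: [0.7, 0.4, -0.0]
gripper_width: 0.0624
time_s: 17.15
tcp_pos: [0.4591, 0.2714, 0.1911]
eef_rot: [-179.8, 3.5, -159.6]
contact_force: [0.5, -0.9, 0.5]
gripper_width: 0.0655
```

View pics/m5.png

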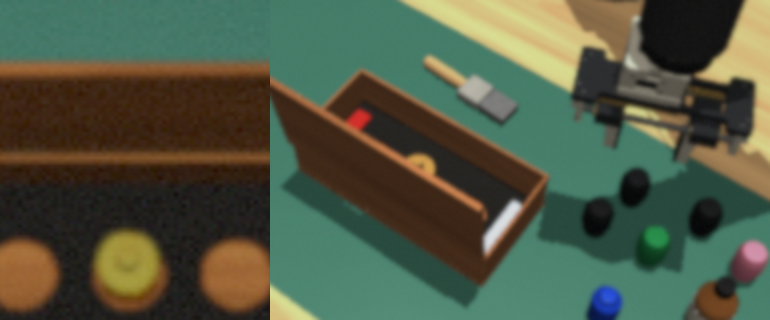

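Cap sits centred on the jar (left crop 128,262). The gripper is over the group; green is at (655,245) with blacks at (598,215), (635,185), (706,215). On to green with yaw -135.

```bash
python3 -m inch '[{"x":-0.32,"y":0.25,"z":0.3,"yaw":-1},{"x":-0.32,"y":0.25,"z":0.4,"yaw":-1},{"x":-0.32,"y":0.25,"z":0.4,"yaw":-1},{"x":-0.32,"y":0.25,"z":0.4,"yaw":-1},{"x":-0.32,"y":0.25,"z":0.4,"yaw":-1}]' 0.3 15
python3 -m inch '[{"x":-0.2,"y":0.15,"z":0.2,"yaw":-0.8},{"x":0,"y":0,"z":0,"yaw":0},{"x":0,"y":0,"z":0,"yaw":0}]'
```

```text
time_s: 17.67
tcp_pos: [0.4828, 0.3221, 0.1494]
eef_rot: [-178.7, 3.6, -138.8]
contact_force: [0.4, -0.2, 0.2]
gripper_width: 0.0569
time_s: 17.92
tcp_pos: [0.4848, 0.3279, 0.1426]
eef_rot: [-178.4, 3.3, -135.4]
contact_force: [-0.2, -0.4, 0.2]
gripper_width: 0.0569
```

```bash
python3 -m inch '[{"x":0.2,"y":0.2,"z":0.4,"yaw":0},{"x":0.07,"y":0.05,"z":0.8,"yaw":0},{"x":0.05,"y":0.03,"z":0.7,"yaw":0},{"x":0.03,"y":0.03,"z":0.5,"yaw":0},{"x":0,"y":0,"z":0.2,"yaw":0}]'
python3 -m inch '[{"x":0,"y":0,"z":0,"yaw":0},{"x":0,"y":0,"z":0,"yaw":0}]'
```

```text
time_s: 18.33
tcp_pos: [0.4788, 0.3276, 0.0803]
eef_rot: [-178.5, 3.7, -136.2]
contact_force: [-1.1, -0.6, -0.5]
gripper_width: 0.0569
time_s: 18.5
tcp_pos: [0.4787, 0.3263, 0.0804]
eef_rot: [-178.5, 3.6, -136.4]
contact_force: [-0.0, 1.0, 0.3]
gripper_width: 0.0568
```

```bash
python3 -m inch '[{"x":0.04,"y":0.12,"z":0.5,"yaw":0.1},{"x":0.02,"y":0.04,"z":0.6,"yaw":0},{"x":0,"y":0.03,"z":0.5,"yaw":0},{"x":0,"y":0,"z":0.3,"yaw":0},{"x":0,"y":0,"z":0.1,"yaw":0}]'
python3 -m inch '[{"x":0,"y":0,"z":0,"yaw":0},{"x":0,"y":0,"z":0,"yaw":0}]'
```

```text
time_s: 18.92
tcp_pos: [0.481, 0.3329, 0.0359]
eef_rot: [-178.6, 4.3, -137.0]
contact_force: [-0.3, -0.3, 0.8]
gripper_width: 0.0568
time_s: 19.08
tcp_pos: [0.4814, 0.3331, 0.0368]
eef_rot: [-178.6, 4.3, -137.0]
contact_force: [0.4, -0.1, 0.2]
gripper_width: 0.057
```

```bash
python3 -m inch '[{"x":0.17,"y":-0.08,"z":0.25,"yaw":0},{"x":0,"y":0,"z":0.2,"yaw":0},{"x":0,"y":0,"z":0,"yaw":0}]'
python3 -m inch '[{"x":0,"y":0,"z":0,"yaw":0},{"x":0,"y":0,"z":0,"yaw":0},{"x":0,"y":0,"z":0,"yaw":0},{"x":0,"y":0,"z":0,"yaw":0}]' -1 15
python3 -m inch '[{"x":0,"y":0,"z":0,"yaw":0},{"x":0,"y":0,"z":0,"yaw":0}]'
```

```text
time_s: 19.33
tcp_pos: [0.4813, 0.3297, 0.0265]
eef_rot: [-178.6, 4.5, -137.0]
contact_force: [-0.2, 0.9, -0.0]
gripper_width: 0.0571
time_s: 19.67
tcp_pos: [0.4813, 0.3295, 0.0266]
eef_rot: [-178.6, 4.5, -137.0]
contact_force: [0.1, 0.3, -1.2]
gripper_width: 0.0397
time_s: 19.83
tcp_pos: [0.4812, 0.3295, 0.0265]
eef_rot: [-178.6, 4.5, -137.1]
contact_force: [-0.7, -0.3, -0.5]
gripper_width: 0.0395
```

```bash
python3 -m inch '[{"x":0,"y":0,"z":-0.4,"yaw":0},{"x":0,"y":0,"z":-1,"yaw":0},{"x":0,"y":0,"z":-1,"yaw":0},{"x":0,"y":0,"z":-1,"yaw":0},{"x":0,"y":0,"z":-1,"yaw":0}]'
python3 -m inch '[{"x":0.47,"y":-0.85,"z":-0.8,"yaw":1},{"x":0.41,"y":-0.88,"z":-0.7,"yaw":1},{"x":0.35,"y":-0.91,"z":-0.5,"yaw":1},{"x":0.28,"y":-0.93,"z":-0.2,"yaw":1},{"x":0.22,"y":-0.94,"z":0,"yaw":1}]'
python3 -m inch '[{"x":0.15,"y":-0.95,"z":0,"yaw":1},{"x":0.09,"y":-0.97,"z":0,"yaw":1},{"x":0,"y":-0.97,"z":0,"yaw":1},{"x":-0.05,"y":-0.97,"z":0,"yaw":1},{"x":-0.12,"y":-0.96,"z":0,"yaw":1}]'
```

```text
time_s: 20.25
tcp_pos: [0.47, 0.3218, 0.1358]
eef_rot: [-178.5, 3.7, -137.1]
contact_force: [0.1, 1.4, -1.2]
gripper_width: 0.0394
time_s: 20.67
tcp_pos: [0.4968, 0.204, 0.2033]
eef_rot: [179.8, 4.8, -157.4]
contact_force: [0.5, -0.6, -0.4]
gripper_width: 0.0396
time_s: 21.08
tcp_pos: [0.5245, 0.0804, 0.2074]
eef_rot: [177.8, 4.7, -178.4]
contact_force: [0.5, 0.7, -1.4]
gripper_width: 0.0395
```

```bash
python3 -m inch '[{"x":-0.33,"y":-0.97,"z":0,"yaw":0.3},{"x":-0.33,"y":-0.97,"z":0,"yaw":0},{"x":-0.33,"y":-0.97,"z":0,"yaw":0},{"x":-0.33,"y":-0.97,"z":0,"yaw":0},{"x":-0.33,"y":-0.97,"z":0,"yaw":0}]'
python3 -m inch '[{"x":-0.1,"y":-0.4,"z":0.3,"yaw":0},{"x":0,"y":0,"z":0.5,"yaw":0},{"x":0,"y":0,"z":0.5,"yaw":0},{"x":0,"y":0,"z":0.3,"yaw":0},{"x":0,"y":0,"z":0,"yaw":0}]'
```

```text
time_s: 21.5
tcp_pos: [0.5658, -0.0469, 0.2106]
eef_rot: [177.5, 4.8, -179.9]
contact_force: [0.4, 0.5, -0.3]
gripper_width: 0.0393
time_s: 21.92
tcp_pos: [0.5721, -0.0608, 0.1716]
eef_rot: [177.5, 4.9, 179.7]
contact_force: [-0.9, -0.7, -1.3]
gripper_width: 0.0396
```

```bash
python3 -m inch '[{"x":0.1,"y":-0.03,"z":0.5,"yaw":0},{"x":0.1,"y":-0.03,"z":0.9,"yaw":0},{"x":0.1,"y":-0.03,"z":0.9,"yaw":0},{"x":0.06,"y":-0.02,"z":0.7,"yaw":0},{"x":0.04,"y":0,"z":0.3,"yaw":0}]'
python3 -m inch '[{"x":0,"y":0,"z":0,"yaw":0},{"x":0,"y":0,"z":0,"yaw":0}]'
```

```text
time_s: 22.33
tcp_pos: [0.5715, -0.0577, 0.0915]
eef_rot: [177.5, 5.4, 179.9]
contact_force: [-0.6, -0.5, -1.4]
gripper_width: 0.0395
time_s: 22.5
tcp_pos: [0.5707, -0.057, 0.0909]
eef_rot: [177.5, 5.2, 180.0]
contact_force: [0.7, -0.9, -0.8]
gripper_width: 0.0396
```

```bash
python3 -m inch '[{"x":0.06,"y":-0.1,"z":0.4,"yaw":0},{"x":0.06,"y":-0.05,"z":0.6,"yaw":0},{"x":0.06,"y":-0.03,"z":0.5,"yaw":0},{"x":0,"y":0,"z":0.3,"yaw":0},{"x":0,"y":0,"z":0,"yaw":0}]'
python3 -m inch '[{"x":0,"y":0,"z":0,"yaw":0},{"x":0,"y":0,"z":0,"yaw":0}]'
```

```text
time_s: 22.92
tcp_pos: [0.5745, -0.0587, 0.0487]
eef_rot: [177.4, 5.8, -179.9]
contact_force: [-0.1, -0.5, -1.5]
gripper_width: 0.0396
time_s: 23.08
tcp_pos: [0.575, -0.0588, 0.0493]
eef_rot: [177.4, 5.9, -179.9]
contact_force: [0.0, -0.3, -1.6]
gripper_width: 0.0394
```

```bash
python3 -m inch '[{"x":0.22,"y":-0.02,"z":0.15,"yaw":0},{"x":0.04,"y":0,"z":0.2,"yaw":0},{"x":0.03,"y":0,"z":0.12,"yaw":0},{"x":0,"y":0,"z":0,"yaw":0}]'
python3 -m inch '[{"x":0,"y":0,"z":0,"yaw":0},{"x":0,"y":0,"z":0,"yaw":0}]'
```

```text
time_s: 23.42
tcp_pos: [0.5697, -0.0586, 0.038]
eef_rot: [177.4, 6.1, -179.9]
contact_force: [-0.1, -0.3, -1.8]
gripper_width: 0.0395
time_s: 23.58
tcp_pos: [0.5696, -0.0586, 0.0379]
eef_rot: [177.4, 6.1, -179.9]
contact_force: [-0.1, -0.3, -1.1]
gripper_width: 0.0394
```

```bash
python3 -m inch '[{"x":0.02,"y":0,"z":0.12,"yaw":0},{"x":0,"y":0,"z":0.08,"yaw":0},{"x":0,"y":0,"z":0,"yaw":0}]'
python3 -m inch '[{"x":0.02,"y":0,"z":0.06,"yaw":0},{"x":0,"y":0,"z":0.05,"yaw":0}]'
```

```text
time_s: 23.83
tcp_pos: [0.57, -0.0582, 0.0328]
eef_rot: [177.4, 6.1, -179.9]
contact_force: [-0.1, -0.3, -1.0]
gripper_width: 0.0394
time_s: 24.0
tcp_pos: [0.5717, -0.0575, 0.0314]
eef_rot: [177.4, 6.3, -179.8]
contact_force: [-3.6, 3.7, 11.5]
gripper_width: 0.039
```

```bash
python3 -m inch '[{"x":0,"y":0,"z":0,"yaw":0},{"x":0,"y":0,"z":0,"yaw":0},{"x":0,"y":0,"z":0,"yaw":0}]' 0.15
python3 -m inch '[{"x":0,"y":0,"z":0,"yaw":0}]'
```

```text
time_s: 24.25
tcp_pos: [0.5726, -0.0572, 0.032]
eef_rot: [177.4, 6.4, -179.8]
contact_force: [0.0, -0.2, -0.3]
gripper_width: 0.0493
time_s: 24.33
tcp_pos: [0.5726, -0.0572, 0.032]
eef_rot: [177.4, 6.4, -179.8]
contact_force: [0.0, -0.4, -0.3]
gripper_width: 0.0502
```

```bash
python3 -m inch '[{"x":-0.03,"y":0.02,"z":-0.3,"yaw":0},{"x":-0.1,"y":0.04,"z":-0.9,"yaw":0},{"x":-0.1,"y":0.04,"z":-1,"yaw":0},{"x":0,"y":0.04,"z":-1,"yaw":0},{"x":0,"y":0.1,"z":-1,"yaw":0}]'
python3 -m inch '[{"x":0,"y":0.6,"z":-1,"yaw":0},{"x":0,"y":1,"z":-0.6,"yaw":0},{"x":0,"y":1,"z":0,"yaw":0},{"x":0,"y":1,"z":0,"yaw":0},{"x":0,"y":1,"z":0,"yaw":0}]'
python3 -m inch '[{"x":0,"y":1,"z":0,"yaw":0},{"x":0,"y":1,"z":0,"yaw":0},{"x":0,"y":1,"z":0,"yaw":0},{"x":0,"y":1,"z":0,"yaw":0},{"x":0,"y":1,"z":0,"yaw":0}]'
```

```text
time_s: 24.75
tcp_pos: [0.5624, -0.0573, 0.1357]
eef_rot: [177.5, 5.6, -179.9]
contact_force: [0.8, -0.0, -0.1]
gripper_width: 0.0505
time_s: 25.17
tcp_pos: [0.5594, 0.0557, 0.1936]
eef_rot: [177.4, 6.3, 179.7]
contact_force: [0.8, -0.8, -0.3]
gripper_width: 0.0506
time_s: 25.58
tcp_pos: [0.5581, 0.186, 0.2044]
eef_rot: [177.2, 6.6, 179.7]
contact_force: [-0.7, 0.5, 1.2]
gripper_width: 0.0505
```

```bash
python3 -m inch '[{"x":1,"y":0,"z":0,"yaw":0},{"x":1,"y":0,"z":0,"yaw":0},{"x":1,"y":0,"z":0,"yaw":0},{"x":1,"y":0,"z":0,"yaw":0}]'
python3 -m inch '[{"x":-1,"y":0,"z":0,"yaw":0},{"x":-1,"y":0,"z":0,"yaw":0},{"x":-1,"y":0,"z":0,"yaw":0},{"x":-1,"y":0,"z":0,"yaw":0}]'
python3 -m inch '[{"x":0,"y":0,"z":-1,"yaw":0},{"x":0,"y":0,"z":-1,"yaw":0},{"x":0,"y":0,"z":-1,"yaw":0},{"x":0,"y":0,"z":-1,"yaw":0}]'
python3 -m inch '[{"x":0,"y":0,"z":0.5,"yaw":0},{"x":0,"y":0,"z":0.5,"yaw":0},{"x":0,"y":0,"z":0.5,"yaw":0},{"x":0,"y":0,"z":0.5,"yaw":0}]'
```

```text
time_s: 25.92
tcp_pos: [0.4597, 0.192, 0.1939]
eef_rot: [177.2, 6.7, 179.8]
contact_force: [-0.4, -0.8, 0.3]
gripper_width: 0.0502
time_s: 26.25
tcp_pos: [0.549, 0.1895, 0.2063]
eef_rot: [177.3, 6.5, -179.6]
contact_force: [-0.2, 1.0, 0.2]
gripper_width: 0.0504
time_s: 26.58
tcp_pos: [0.5393, 0.1826, 0.3031]
eef_rot: [177.8, 5.9, -179.8]
contact_force: [0.7, 0.9, 0.4]
gripper_width: 0.0499
time_s: 26.92
tcp_pos: [0.548, 0.1857, 0.2632]
eef_rot: [177.3, 6.8, -179.8]
contact_force: [0.3, -0.7, 0.8]
gripper_width: 0.0505
```

Tilt drift is about 7° and mostly reversible, so I can live with it. On to blue at yaw 160.

```bash
python3 -m inch '[{"x":-0.02,"y":0.9,"z":0.2,"yaw":1},{"x":-0.02,"y":0.9,"z":0.7,"yaw":1},{"x":-0.02,"y":0.9,"z":0.7,"yaw":1},{"x":0,"y":0.9,"z":0.7,"yaw":1},{"x":0,"y":0.9,"z":0.7,"yaw":0.9}]' 0.3 15
python3 -m inch '[{"x":0,"y":0.6,"z":0.4,"yaw":0},{"x":0,"y":0,"z":0,"yaw":0},{"x":0,"y":0,"z":0,"yaw":0}]'
```

```text
time_s: 27.33
tcp_pos: [0.5717, 0.2983, 0.1917]
eef_rot: [175.1, 5.4, 159.5]
contact_force: [0.1, -0.1, 0.6]
gripper_width: 0.0571
time_s: 27.58
tcp_pos: [0.5763, 0.3151, 0.1741]
eef_rot: [175.6, 5.1, 159.4]
contact_force: [0.1, 0.2, 1.5]
gripper_width: 0.0571
```

```bash
python3 -m inch '[{"x":0.1,"y":-0.05,"z":0.4,"yaw":0},{"x":0.07,"y":-0.03,"z":0.9,"yaw":0},{"x":0.05,"y":-0.03,"z":0.9,"yaw":0},{"x":0.03,"y":-0.02,"z":0.7,"yaw":0},{"x":0.02,"y":0,"z":0.3,"yaw":0}]'
python3 -m inch '[{"x":0,"y":0,"z":0,"yaw":0},{"x":0,"y":0,"z":0,"yaw":0}]'
```

```text
time_s: 28.0
tcp_pos: [0.5772, 0.3155, 0.0925]
eef_rot: [175.3, 5.2, 159.4]
contact_force: [0.1, -0.3, -1.0]
gripper_width: 0.057
time_s: 28.17
tcp_pos: [0.576, 0.3133, 0.0906]
eef_rot: [175.5, 5.1, 159.3]
contact_force: [0.4, -0.7, 0.3]
gripper_width: 0.0571
```

```bash
python3 -m inch '[{"x":0.02,"y":0.15,"z":0.4,"yaw":0},{"x":0,"y":0.05,"z":0.6,"yaw":0},{"x":0,"y":0.02,"z":0.5,"yaw":0},{"x":0,"y":0,"z":0.3,"yaw":0},{"x":0,"y":0,"z":0,"yaw":0}]'
python3 -m inch '[{"x":0,"y":0,"z":0,"yaw":0},{"x":0,"y":0,"z":0,"yaw":0}]'
python3 - <<'E'
from h import *
b,_=shot('scene','s6'); print(r.get_state()['tcp_pos'])
cv2.imwrite('pics/m6.png',cv2.resize(b[210:320,350:500,::-1],None,fx=4,fy=4))
E
```

```text
time_s: 28.58
tcp_pos: [0.5856, 0.3233, 0.0496]
eef_rot: [175.0, 5.4, 159.3]
contact_force: [-0.3, 0.2, -0.5]
gripper_width: 0.0569
time_s: 28.75
tcp_pos: [0.586, 0.3237, 0.0503]
eef_rot: [175.0, 5.4, 159.3]
contact_force: [0.2, -0.1, -0.9]
gripper_width: 0.0565
[0.58618058 0.3238435  0.05057997]
```

View pics/m6.png

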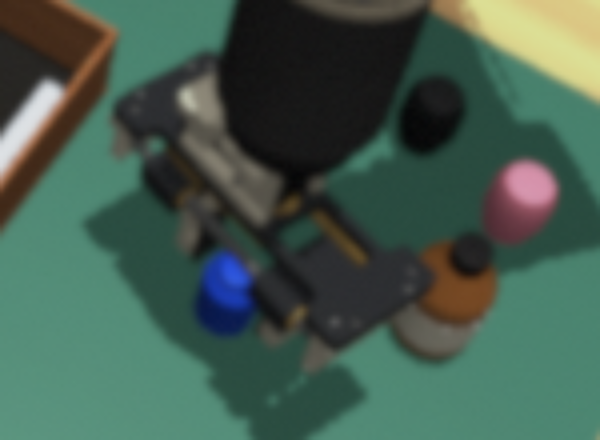

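The fingers straddle blue (228,290). The body stays clear of the brown bottle (445,300), about 45 mm by calculation. Finish the descent and grip.

```bash
python3 -m inch '[{"x":0.1,"y":-0.2,"z":0.4,"yaw":0},{"x":0.02,"y":-0.04,"z":0.4,"yaw":0},{"x":0,"y":0,"z":0.2,"yaw":0},{"x":0,"y":0,"z":0,"yaw":0}]'
python3 -m inch '[{"x":0,"y":0,"z":0,"yaw":0},{"x":0,"y":0,"z":0,"yaw":0}]'
```

```text
time_s: 29.13
tcp_pos: [0.5859, 0.3221, 0.0272]
eef_rot: [174.6, 5.6, 159.3]
contact_force: [-0.2, -0.3, 0.2]
gripper_width: 0.0568
time_s: 29.3
tcp_pos: [0.5862, 0.3223, 0.0273]
eef_rot: [174.7, 5.6, 159.3]
contact_force: [0.5, -0.9, 0.1]
gripper_width: 0.0568
```

```bash
python3 -m inch '[{"x":0.06,"y":-0.1,"z":0.15,"yaw":0},{"x":0,"y":0,"z":0.05,"yaw":0},{"x":0,"y":0,"z":0,"yaw":0}]'
python3 -m inch '[{"x":0,"y":0,"z":0,"yaw":0},{"x":0,"y":0,"z":0,"yaw":0},{"x":0,"y":0,"z":0,"yaw":0},{"x":0,"y":0,"z":0,"yaw":0},{"x":0,"y":0,"z":0,"yaw":0}]' -1 15
python3 -m inch '[{"x":0,"y":0,"z":0,"yaw":0},{"x":0,"y":0,"z":0,"yaw":0}]'
```

```text
time_s: 29.55
tcp_pos: [0.585, 0.3212, 0.0224]
eef_rot: [174.6, 5.6, 159.3]
contact_force: [0.4, 0.0, 0.1]
gripper_width: 0.0569
time_s: 29.97
tcp_pos: [0.585, 0.3211, 0.0228]
eef_rot: [174.6, 5.6, 159.3]
contact_force: [-0.5, 0.1, -2.0]
gripper_width: 0.039
time_s: 30.13
tcp_pos: [0.5849, 0.3211, 0.0227]
eef_rot: [174.6, 5.6, 159.3]
contact_force: [0.4, -0.5, -1.2]
gripper_width: 0.0392
```

```bash
python3 -m inch '[{"x":0,"y":0,"z":-0.4,"yaw":0},{"x":0,"y":0,"z":-1,"yaw":0},{"x":0,"y":0,"z":-1,"yaw":0},{"x":0,"y":0,"z":-1,"yaw":0},{"x":0,"y":0,"z":-1,"yaw":0}]'
python3 -m inch '[{"x":-0.31,"y":-0.9,"z":-0.8,"yaw":-1},{"x":-0.25,"y":-0.92,"z":-0.5,"yaw":-1},{"x":-0.18,"y":-0.93,"z":-0.2,"yaw":-1},{"x":-0.12,"y":-0.94,"z":0,"yaw":-1},{"x":-0.05,"y":-0.95,"z":0,"yaw":-1}]'
python3 -m inch '[{"x":0,"y":-0.9,"z":0,"yaw":0},{"x":0,"y":-0.9,"z":0,"yaw":0},{"x":0,"y":-0.4,"z":0,"yaw":0},{"x":0,"y":0,"z":0,"yaw":0}]'
```

```text
time_s: 30.55
tcp_pos: [0.5671, 0.3116, 0.1295]
eef_rot: [175.3, 5.2, 159.3]
contact_force: [-0.4, 0.1, -0.4]
gripper_width: 0.0382
time_s: 30.97
tcp_pos: [0.562, 0.1933, 0.174]
eef_rot: [177.0, 7.2, -179.5]
contact_force: [-0.1, 0.3, -0.8]
gripper_width: 0.0378
time_s: 31.3
tcp_pos: [0.5608, 0.132, 0.1745]
eef_rot: [176.9, 7.3, -179.4]
contact_force: [-0.4, -0.6, -1.2]
gripper_width: 0.0378
```

```bash
python3 -m inch '[{"x":0.07,"y":-0.6,"z":0.1,"yaw":0.15},{"x":0.07,"y":-0.6,"z":0.4,"yaw":0},{"x":0.07,"y":-0.2,"z":0.8,"yaw":0},{"x":0.06,"y":0,"z":0.9,"yaw":0},{"x":0.03,"y":0,"z":0.7,"yaw":0}]'
python3 -m inch '[{"x":0.03,"y":0,"z":0.3,"yaw":0},{"x":0,"y":0,"z":0.1,"yaw":0},{"x":0,"y":0,"z":0,"yaw":0}]'
```

```text
time_s: 31.72
tcp_pos: [0.5667, 0.103, 0.1054]
eef_rot: [176.4, 7.9, 179.9]
contact_force: [0.4, 0.1, -1.1]
gripper_width: 0.0381
time_s: 31.97
tcp_pos: [0.5659, 0.1044, 0.092]
eef_rot: [176.6, 7.6, 179.9]
contact_force: [-0.6, 1.2, -1.1]
gripper_width: 0.0379
```

```bash
python3 -m inch '[{"x":0.07,"y":-0.15,"z":0.4,"yaw":0},{"x":0.06,"y":-0.06,"z":0.5,"yaw":0},{"x":0.06,"y":-0.04,"z":0.5,"yaw":0},{"x":0.03,"y":0,"z":0.3,"yaw":0},{"x":0,"y":0,"z":0,"yaw":0}]'
python3 -m inch '[{"x":0,"y":0,"z":0,"yaw":0},{"x":0,"y":0,"z":0,"yaw":0}]'
```

```text
time_s: 32.38
tcp_pos: [0.569, 0.1029, 0.0506]
eef_rot: [176.4, 8.0, -179.9]
contact_force: [-0.2, -0.5, -1.6]
gripper_width: 0.0381
time_s: 32.55
tcp_pos: [0.5692, 0.1031, 0.051]
eef_rot: [176.4, 8.0, -179.9]
contact_force: [-0.5, 0.1, -2.2]
gripper_width: 0.0382
```

```bash
python3 -m inch '[{"x":0.12,"y":-0.1,"z":0.2,"yaw":0},{"x":0.04,"y":-0.02,"z":0.25,"yaw":0},{"x":0.03,"y":0,"z":0.2,"yaw":0},{"x":0,"y":0,"z":0,"yaw":0}]'
python3 -m inch '[{"x":0,"y":0,"z":0,"yaw":0}]'
```

```text
time_s: 32.88
tcp_pos: [0.5679, 0.1016, 0.0349]
eef_rot: [176.3, 8.3, -179.9]
contact_force: [0.1, -0.3, -1.6]
gripper_width: 0.0382
time_s: 32.97
tcp_pos: [0.5678, 0.1015, 0.0346]
eef_rot: [176.3, 8.2, -179.9]
contact_force: [0.1, 0.5, -1.5]
gripper_width: 0.0375
```

```bash
python3 -m inch '[{"x":0.02,"y":0,"z":0.1,"yaw":0},{"x":0.02,"y":0,"z":0.08,"yaw":0},{"x":0,"y":0,"z":0,"yaw":0}]'
python3 -m inch '[{"x":0.02,"y":0,"z":0.07,"yaw":0},{"x":0,"y":0,"z":0,"yaw":0}]'
```

```text
time_s: 33.22
tcp_pos: [0.5675, 0.1019, 0.0297]
eef_rot: [176.3, 8.2, -179.9]
contact_force: [0.3, 0.1, -1.5]
gripper_width: 0.0378
time_s: 33.38
tcp_pos: [0.5687, 0.1024, 0.0289]
eef_rot: [176.3, 8.4, -179.9]
contact_force: [-1.8, -0.4, -0.8]
gripper_width: 0.0379
```

Contact is near the expected .028. One more nudge, then release.

```bash
python3 -m inch '[{"x":0.02,"y":0,"z":0.06,"yaw":0},{"x":0,"y":0,"z":0,"yaw":0}]'
python3 -m inch '[{"x":0,"y":0,"z":0,"yaw":0},{"x":0,"y":0,"z":0,"yaw":0},{"x":0,"y":0,"z":0,"yaw":0},{"x":0,"y":0,"z":0,"yaw":0}]' 0.15
python3 -m inch '[{"x":-0.03,"y":0.02,"z":-0.3,"yaw":0},{"x":-0.1,"y":0.04,"z":-0.8,"yaw":0},{"x":-0.1,"y":0.05,"z":-1,"yaw":0},{"x":-0.1,"y":0.05,"z":-1,"yaw":0},{"x":0,"y":0,"z":-1,"yaw":0}]'
```

```text
time_s: 33.55
tcp_pos: [0.5694, 0.1025, 0.0289]
eef_rot: [176.2, 8.5, -179.8]
contact_force: [-1.8, -1.1, -0.5]
gripper_width: 0.0377
time_s: 33.88
tcp_pos: [0.57, 0.103, 0.0292]
eef_rot: [176.2, 8.6, -179.8]
contact_force: [0.3, 0.3, -0.5]
gripper_width: 0.0498
time_s: 34.3
tcp_pos: [0.5593, 0.0986, 0.1304]
eef_rot: [176.5, 7.9, -179.8]
contact_force: [0.6, -0.0, -0.5]
gripper_width: 0.0507
```

All pieces should be in. I'll swing aside for a check before closing.

```bash
python3 -m inch '[{"x":0,"y":0.8,"z":-1,"yaw":0},{"x":0,"y":1,"z":-1,"yaw":0},{"x":0,"y":1,"z":-1,"yaw":0},{"x":0,"y":1,"z":-1,"yaw":0},{"x":0,"y":1,"z":-1,"yaw":0}]' -1
python3 -m inch '[{"x":0,"y":1,"z":-1,"yaw":0},{"x":0,"y":1,"z":-0.5,"yaw":0},{"x":0,"y":1,"z":0,"yaw":0},{"x":0,"y":0.5,"z":0,"yaw":0},{"x":0,"y":0,"z":0,"yaw":0}]'
python3 - <<'E'
from h import *
a,_=shot('top','t7');b,_=shot('scene','s7')
A=cv2.resize(a[125:225,255:385,::-1],None,fx=4,fy=4)
B=cv2.resize(b[150:280,230:400,::-1],None,fx=3,fy=3)[:,:280]
B=cv2.resize(b[150:280,230:390,::-1],None,fx=1.75,fy=1.75)
C=np.zeros((400,280,3),np.uint8);C[:B.shape[0],:B.shape[1]]=B[:,:280]
cv2.imwrite('pics/m7.png',np.hstack([A,C]))
E
```

```text
time_s: 34.72
tcp_pos: [0.5379, 0.2092, 0.2706]
eef_rot: [176.5, 7.9, 179.8]
contact_force: [0.8, 0.4, -0.9]
gripper_width: 0.0223
time_s: 35.13
tcp_pos: [0.5314, 0.3023, 0.328]
eef_rot: [175.8, 8.6, 179.9]
contact_force: [-0.1, -0.8, 0.3]
gripper_width: 0.0005
```

View pics/m7.png

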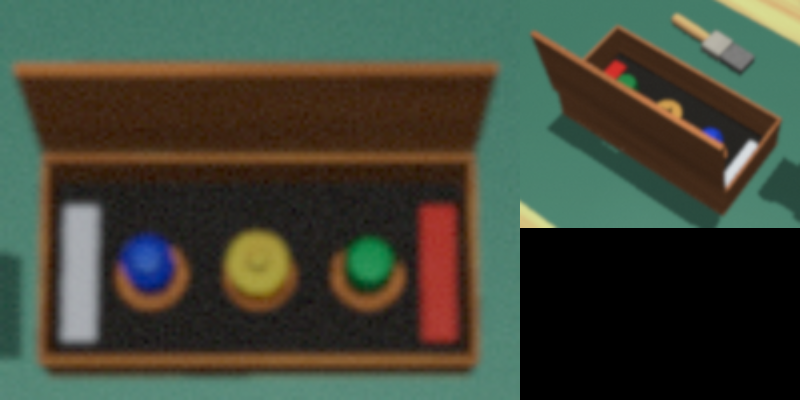

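All pieces stand in their pockets: blue (148,262) by white, cap/amber (258,262), green (370,262) by red. I'll check centre and height numerically before the lid.

```bash
python3 - <<'E'
from h import *
d=np.load('pics/t7.npy'); f=lambda X,Y:((X+.5)/4-.5+255,(Y+.5)/4-.5+125)
th=np.radians(.46);R=np.array([[np.cos(th),np.sin(th)],[-np.sin(th),np.cos(th)]])
im=cv2.imread('pics/t7.png'); hsv=cv2.cvtColor(im,cv2.COLOR_BGR2HSV)
for nm,(X,Y),zt in(('blue',(148,255),.063),('cap',(258,260),.058),('green',(370,262),.060)):
    u,v=f(X,Y);u0,v0=round(u),round(v); w=d[v0-2:v0+3,u0-2:u0+3]
    P=atz('top',u,v,zt); print(nm,'case xy',R@(P[:2]-[.568,.0227]),'depth z med/max',np.median([atd('top',u0-2+j,v0-2+i,w[i,j])[2] for i in range(5) for j in range(5)]))
# model hull centroid fit w/ colour mask
from fit import hull,cen
from scipy.optimize import least_squares
for nm,lo,hi in(('blue',(105,90,40),(130,255,255)),('green',(55,110,40),(85,255,255))):
    m=cv2.inRange(hsv,lo,hi)[170:215,262:380]; k,l,st,ce=cv2.connectedComponentsWithStats(m); i=1+np.argmax(st[1:,4]); c=ce[i]+[262,170]
    s=least_squares(lambda p:cen(hull('top',nm,p,.005))-c,[.568,.0227]); print(nm,st[i],c,R@(s.x-[.568,.0227]))
E
```

```text
blue case xy [0.00465156 0.07858937] depth z med/max 0.0627896070871119
cap case xy [0.00196078 0.00022418] depth z med/max 0.06719216303513775
green case xy [ 0.00012927 -0.07969565] depth z med/max 0.06441923572722708
blue [ 22  13  14  15 160] [291.24375 189.4375 ] [0.00778557 0.08193906]
green [ 80  14  12  13 130] [346.94615385 189.82307692] [ 0.00499049 -0.08012423]
```

```bash
python3 -m inch '[{"x":-0.7,"y":-0.95,"z":0,"yaw":0},{"x":-0.7,"y":-0.95,"z":0,"yaw":0},{"x":-0.7,"y":-0.95,"z":0,"yaw":0},{"x":-0.7,"y":-0.95,"z":0,"yaw":0},{"x":-0.7,"y":-0.95,"z":0,"yaw":0}]'
python3 -m inch '[{"x":-0.7,"y":-0.95,"z":0,"yaw":0},{"x":-0.7,"y":-0.95,"z":0,"yaw":0},{"x":-0.7,"y":-0.95,"z":0,"yaw":0},{"x":-0.7,"y":-0.95,"z":0,"yaw":0},{"x":-0.7,"y":-0.95,"z":0,"yaw":0}]'
```

```text
time_s: 35.65
tcp_pos: [0.6169, 0.176, 0.3288]
eef_rot: [176.1, 8.2, -179.8]
contact_force: [0.4, 0.5, -0.2]
gripper_width: 0.0004
time_s: 36.07
tcp_pos: [0.7049, 0.0435, 0.3302]
eef_rot: [176.2, 7.8, 179.9]
contact_force: [0.0, 0.7, 0.6]
gripper_width: 0.0007
```

```bash
python3 -m inch '[{"x":0,"y":-0.7,"z":0.5,"yaw":0},{"x":0,"y":-0.3,"z":0.9,"yaw":0},{"x":0,"y":0,"z":0.9,"yaw":0},{"x":0,"y":0,"z":0.9,"yaw":0},{"x":0,"y":0,"z":0.8,"yaw":0}]'
python3 -m inch '[{"x":0,"y":0,"z":0.4,"yaw":0},{"x":0,"y":0,"z":0,"yaw":0},{"x":0,"y":0,"z":0,"yaw":0}]'
```

```text
time_s: 36.48
tcp_pos: [0.7204, 0.0084, 0.2278]
eef_rot: [176.3, 7.9, 179.2]
contact_force: [0.1, 0.1, -0.5]
gripper_width: 0.0003
time_s: 36.73
tcp_pos: [0.7177, 0.005, 0.2103]
eef_rot: [176.4, 7.3, 178.9]
contact_force: [-0.3, 0.4, 1.0]
gripper_width: 0.0005
```

Behind the lid now. Start pushing towards the case.

```bash
python3 -m inch '[{"x":0.5,"y":0.1,"z":-0.05,"yaw":0},{"x":0.5,"y":0,"z":-0.05,"yaw":0},{"x":0.5,"y":0,"z":-0.05,"yaw":0},{"x":0.4,"y":0,"z":-0.05,"yaw":0}]'
python3 -m inch '[{"x":0.5,"y":0,"z":-0.05,"yaw":0},{"x":0.5,"y":0,"z":0,"yaw":0},{"x":0.5,"y":0,"z":0,"yaw":0}]'
```

```text
time_s: 37.07
tcp_pos: [0.6711, 0.0068, 0.213]
eef_rot: [176.4, 7.5, 178.9]
contact_force: [2.3, -0.2, -1.9]
gripper_width: 0.0002
time_s: 37.32
tcp_pos: [0.6352, 0.0074, 0.2145]
eef_rot: [176.4, 8.1, 179.0]
contact_force: [3.1, -0.5, -1.8]
gripper_width: 0.0002
```

```bash
python3 -m inch '[{"x":0.5,"y":0,"z":0,"yaw":0},{"x":0.5,"y":0,"z":0.05,"yaw":0},{"x":0.5,"y":0,"z":0.15,"yaw":0},{"x":0.5,"y":0,"z":0.25,"yaw":0},{"x":0.5,"y":0,"z":0.3,"yaw":0}]'
python3 -m inch '[{"x":0.4,"y":0,"z":0.4,"yaw":0},{"x":0.4,"y":0,"z":0.4,"yaw":0},{"x":0.3,"y":0,"z":0.5,"yaw":0}]'
```

```text
time_s: 37.73
tcp_pos: [0.58, 0.01, 0.1982]
eef_rot: [176.2, 9.4, 179.1]
contact_force: [1.4, -0.8, 3.3]
gripper_width: 0.0002
time_s: 37.98
tcp_pos: [0.5605, 0.013, 0.169]
eef_rot: [176.0, 10.3, 179.2]
contact_force: [0.9, -0.9, 1.9]
gripper_width: 0.0005
```

```bash
python3 -m inch '[{"x":0.5,"y":0,"z":0.35,"yaw":0},{"x":0.5,"y":0,"z":0.4,"yaw":0},{"x":0.4,"y":0,"z":0.4,"yaw":0},{"x":0.3,"y":0,"z":0.4,"yaw":0}]'
python3 -m inch '[{"x":0.2,"y":0,"z":0.4,"yaw":0},{"x":0.2,"y":0,"z":0.4,"yaw":0}]'
```

```text
time_s: 38.32
tcp_pos: [0.5299, 0.0175, 0.1299]
eef_rot: [175.8, 11.3, 179.3]
contact_force: [1.7, -1.1, 1.7]
gripper_width: 0.0005
time_s: 38.48
tcp_pos: [0.525, 0.0195, 0.1113]
eef_rot: [175.7, 11.6, 179.4]
contact_force: [1.3, -2.3, 1.4]
gripper_width: 0.0004
```

```bash
python3 -m inch '[{"x":0.1,"y":0,"z":0.35,"yaw":0},{"x":0.1,"y":0,"z":0.3,"yaw":0}]'
python3 -m inch '[{"x":0,"y":0,"z":0.2,"yaw":0},{"x":0,"y":0,"z":0.15,"yaw":0}]'
```

```text
time_s: 38.65
tcp_pos: [0.5239, 0.021, 0.0963]
eef_rot: [175.6, 11.9, 179.4]
contact_force: [-3.1, -2.9, 15.3]
gripper_width: 0.0006
time_s: 38.82
tcp_pos: [0.5246, 0.0208, 0.0954]
eef_rot: [175.7, 12.0, 179.6]
contact_force: [-39.8, 4.6, 67.0]
gripper_width: 0.0006
```

Hard stop at the rim height: the lid is closed. Back off and check.

```bash
python3 -m inch '[{"x":0,"y":0,"z":-0.3,"yaw":0},{"x":0,"y":0,"z":-0.6,"yaw":0},{"x":0,"y":0,"z":-1,"yaw":0},{"x":0,"y":0,"z":-1,"yaw":0},{"x":0.3,"y":0.3,"z":-1,"yaw":0}]'
python3 -m inch '[{"x":0.3,"y":1,"z":-0.5,"yaw":0},{"x":0.3,"y":1,"z":0,"yaw":0},{"x":0.3,"y":1,"z":0,"yaw":0},{"x":0.3,"y":1,"z":0,"yaw":0},{"x":0.3,"y":1,"z":0,"yaw":0}]'
python3 -m inch '[{"x":0.3,"y":1,"z":0,"yaw":0},{"x":0.3,"y":1,"z":0,"yaw":0},{"x":0,"y":1,"z":0,"yaw":0},{"x":0,"y":0.3,"z":0,"yaw":0},{"x":0,"y":0,"z":0,"yaw":0}]'
python3 - <<'E'
from h import *
a,d=shot('top','t8');b,_=shot('scene','s8')
zs=lambda u,v:round(float(np.median([atd('top',u+j,v+i,d[v+i,u+j])[2] for i in range(-1,2) for j in range(-5,6)])),4)
for x in(.50,.53,.56,.59,.62):
    u,v=proj('top',(x,.0227,.084)); print(x,zs(round(u),round(v)))
cv2.imwrite('pics/m8.png',cv2.resize(b[100:310,150:500,::-1],None,fx=2.2,fy=2.2))
E
```

```text
time_s: 39.23
tcp_pos: [0.4958, 0.0207, 0.1949]
eef_rot: [175.7, 12.1, 179.6]
contact_force: [2.0, 1.0, -0.4]
gripper_width: 0.0004
time_s: 39.65
tcp_pos: [0.4571, 0.1477, 0.2217]
eef_rot: [175.0, 13.1, 179.1]
contact_force: [-0.3, -0.0, -0.7]
gripper_width: 0.0002
time_s: 40.07
tcp_pos: [0.4401, 0.2388, 0.2312]
eef_rot: [174.5, 13.5, 179.3]
contact_force: [-0.6, -0.9, -0.6]
gripper_width: 0.0
0.5 0.0838
0.53 0.0842
0.56 0.0841
0.59 0.084
0.62 0.0859
```

View pics/m8.png

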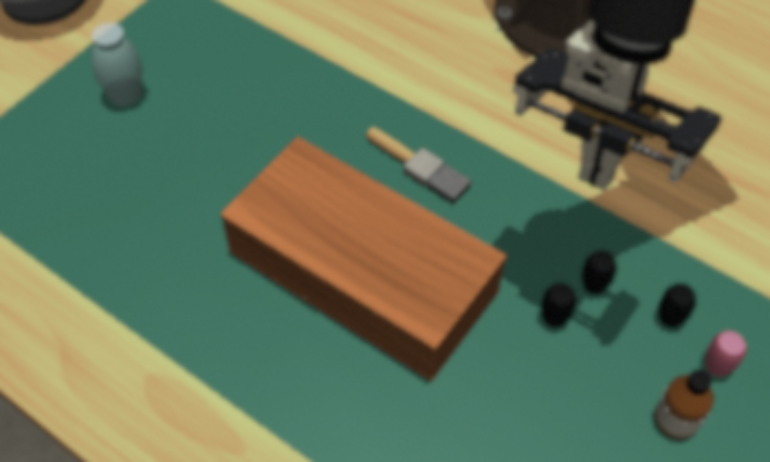

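The lid is flat at 84 mm all over. The bystanders stand at (118,65) and (685,405), and the arm touches nothing. I'm handing it in.

```bash
python3 -c "
from plant import r
print(r.close_job())"
```

```text
the job is handed in; nothing more can be done
None
```

The glass set is packed, the lid is closed, and the job is handed in. It took about 40 s of the 136 s; the hand-in reported no verdict.

- **Placement:** The amber jar is in the middle pocket with its cap on, green is by the red strip, and blue is by the white strip.
- **Check before closing:** The top view showed all three pieces in their pockets. Depth put the tops of blue and green at 63–64 mm and the cap at 67 mm, all below the 76 mm rim.
- **Check after closing:** The lid's top measured 84–86 mm from front to back, which is what a fully closed lid gives. Both bystanders were still upright, judged by eye in the picture, and the arm was clear of everything.
- **Where checks disagreed:** Two estimates of blue's offset in case x gave 5 mm and 8 mm, and for green 0 mm and 5 mm. All are within the 12 mm limit.
- **Tool tilt:** The tool slowly drifted off vertical, reaching about 9° by the time blue was set down and about 14° at the end. This could not be corrected with the moves available.
- **Closing force:** The last press on the closed lid peaked at about 78 N at the wrist, against the 120 N limit. I could not read whether any of that force reached the glass.

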